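# Lay out gearbox parts on their matching pads

## Robot

A 6-joint arm with a two-finger parallel gripper is mounted at the origin on the work surface. World frame = base frame: x ahead of the robot, y to its left, z up, the work surface at z = 0. Lengths are in m, angles in rad, forces in N, time in s.
With the tool pointing down it reaches from about 0.35 to 0.775 m from the base axis. Payload 5.5 kg.
Tool frame: the origin (TCP) lies at the very end of the fingers, on their centre line; the grasp point (between the pads) lies 19 mm behind it; z points along the fingers, y is the direction in which the jaws open and shut (so a half turn about z gives the same grasp; the last joint's range is limited). The gripper opens to 85 mm and grips with 20 to 120 N. Pads are 22 mm wide; open, the fingers measure 114 mm over their backs; the gripper's body (76 mm by 85 mm) begins 54 mm behind the grasp point. The pads swing forward as they close: fully open they stand 13 mm farther back than shut.
Start: joints at [1.155, 0.313, 0.046, 1.304, 0, 1.431], TCP at [0.157, 0.553, 0.231] pointing down, gripper open.
Joint ranges: [-2.76, 2.76], [-0.86, 1.69], [-1.03, 1.26], [-2.2, 2.34], [-1.47, 1.5], [-3.14, 3.14]. Speed limits (rad/s): [2.57, 2.57, 3.14, 3.14, 3.14, 3.14].

## Interface

Orientations are given as a unit quaternion [w, x, y, z].
In Python, from workcell import env gives the robot as it stands. The module is installed in compiled form; this text tells all that it offers.
- The arm moves only by the shell command python3 -m pendant 'ROWS' [FORCE]. ROWS is JSON, a list of rows, each an object with "fingers": the finger opening in mm, from 0 to 85.4; "delta_pos": the shift along the tool's x, y, z in mm, a list of three; "angular": the turn, a rotation vector about the tool's x, y, z in rad, a list of three. In form: [{"fingers": fingers, "delta_pos": [x, y, z], "angular": [ax, ay, az]}, ...]. A call has 1 to 12 rows; each row shifts and turns the commanded pose from where the row before left it, along the tool's axes as they then stand; what a row does not reach is not made up. A row lasts 1/10 s, in which the tool goes at most 50 mm and 8.59 degrees, less where a joint would pass 70% of its speed; a pose out of reach is approached as far as the arm can. A call is refused whole if a number of a shift passes 50 or a number of a turn 0.15, either way. A call with a gripper value outside its range is refused whole. The fingers move at their own pace and stop on an object; FORCE is the grip in N (left out, the last holds). Time passes only in rows, so rows that do not move let the fingers close. It gives the time, the measured TCP pose, the force and the opening at its end, in the units of the state.
- env.get_state(): the state, without advancing time (a new reading comes with each control period).
- env.read_camera(name): name is "scene" or "top" or "wrist"; returns the picture (480x640x3 uint8, blue, green, red); there is no depth.
- env.camera_params(name): a dict with "fx", "fy", "cx", "cy" (pixels), "k1" (the pictures are not rectified: a ray, as slopes to the right and down, at radius r is drawn at 1 + k1 r^2 times it, then the intrinsics apply), "view" (4x4, takes a point from world to camera coordinates). Camera axes: x right, y up, looking along -z (the intrinsics and any distortion apply to the point x, -y, -z); pixel columns grow to the right and rows downward; lengths in m; the calibration is good to about 2 mm. A picture is of the moment at which its call begins: read the wrist's pose just before it. camera_params takes no time and is no camera call; for the wrist camera it gives the pose at the moment of the call.
- env.hand_in(): hands the job in, once; it reports no verdict.
The state is a dict: "clock": time; "joint_pos": joint angles; "qvel": joint speeds; "tau": joint torques, N m; "tcp_pos": TCP position; "orientation": TCP orientation; "wrist_force": force on the tool from outside, world axes, zero at the start; "ft_torque": the same for the moment, N m; "finger_gap": finger opening in m.
Only numpy, scipy, OpenCV 4.12 (cv2) and the standard library are available. Lean on these libraries where they do the work, as an engineer would, in place of code of your own. Each camera call takes 0.05 s, during which the arm holds its last target. There are 200 camera calls.

## Task

Lay out the gearbox parts for inspection: put the large gear, the small gear, the square flange and the bearing block each on the black pad whose grey outline has its shape and size, lying flat and upright as they are now, centred, and for the flange and the bearing block lined up with the outline. Set each part down, do not drop it or tip it over, and do not push the tub of bolts or the grease tin aside.

Things in the scene. Friction and masses are not known exactly. Their poses are not given: they have to be found in the camera images.
- large_gear: large steel spur gear lying flat: toothed disc 76 mm diameter, 14 mm thick, about 0.55 kg. On top stands a plain round hub, 28 mm diameter, rising from 14 mm to 46 mm above the underside, with a dark bore in its top face; grip the hub. Origin: centre of the underside; z up.
- small_gear: small steel spur gear lying flat: toothed disc 46 mm diameter, 14 mm thick, about 0.3 kg. On top stands a plain round hub, 28 mm diameter, rising from 14 mm to 46 mm above the underside, with a dark bore in its top face; grip the hub. Origin: centre of the underside; z up.
- flange: square aluminium flange lying flat: plate 58 x 58 mm, 14 mm thick, a small hole in each corner, about 0.2 kg. On top stands a plain round hub, 28 mm diameter, rising from 14 mm to 46 mm above the underside, with a dark bore in its top face; grip the hub. Origin: centre of the underside; z up. x and y are parallel to the plate's edges.
- bearing_block: grey cast bearing block standing on its foot, about 0.4 kg: foot 86 mm (along x) x 34 mm (along y), 12 mm thick with a bolt head near each end; above it in the middle a round-topped housing, 44 mm along x, 28 mm thick along y, reaching 48 mm above the underside (round top of radius 22 mm about a bore along y, 26 mm up). Grip the housing across its 28 mm thickness (y). Origin: centre of the underside; z up.
- large_round_pad: round pad, 92 mm diameter, inlay 76 mm diameter, for the large gear. The pad is fixed to the bench, flat, 5 mm thick, black rubber with a grey inlay showing the outline of its part; origin: centre of the underside; z up.
- small_round_pad: round pad, 62 mm diameter, inlay 46 mm diameter, for the small gear. The pad is fixed to the bench, flat, 5 mm thick, black rubber with a grey inlay showing the outline of its part; origin: centre of the underside; z up.
- square_pad: square pad, 74 x 74 mm, inlay 58 x 58 mm, for the flange. The pad is fixed to the bench, flat, 5 mm thick, black rubber with a grey inlay showing the outline of its part; origin: centre of the underside; z up. x and y are parallel to its edges.
- long_pad: oblong pad, 102 mm (along x) x 50 mm (along y), inlay 86 x 34 mm, for the bearing block. The pad is fixed to the bench, flat, 5 mm thick, black rubber with a grey inlay showing the outline of its part; origin: centre of the underside; z up.
- bolt_tub: small loose white plastic tub of bolts, 60 mm diameter at the rim, 34 mm tall, not to be pushed aside. Origin: centre of the underside; z up.
- grease_tin: low loose round green tin with a brass lid, 64 mm diameter, 25 mm tall, not to be pushed aside. Origin: centre of the underside; z up.
Things that resemble listed ones, but are neither listed nor needed, are in the scene too. Leave any blue or orange look-alike of the large_gear alone.

How it is judged:
By the outcome, as a careful person would: the job done as asked, in the order asked, and still so for the second after the job is handed in, with the robot touching nothing.
It also fails if it takes over 104 s, if anything falls off the work surface, if the arm or the gripper's body presses on something with over 40 N, if the wrist force passes 120 N, or if a joint passes its speed limit or range.

## Working session

There is one attempt and no reset: what is moved stays moved. The work goes in short steps, Python scripts to look and compute and a shell command to move; the robot and the scene stay as the last step left them, time stands still between calls to the robot, and variables do not carry over. Pictures are saved under pics/ and viewed, about 12 in all and at most 16, crops included, and the job is handed in when it is done.

```bash
mkdir -p pics
python3 - <<'E'
from workcell import env
import cv2,numpy as np
for n in ("top","scene"):
    im=env.read_camera(n); cv2.imwrite(f"pics/{n}0.png",im)
    p=env.camera_params(n); print(n,{k:(np.round(v,4).tolist()) for k,v in p.items()})
print(env.get_state())
E
```

```text
top {'fx': 453.7765, 'fy': 453.7765, 'cx': 321.2206, 'cy': 239.5957, 'k1': 0.0096, 'view': [[0.011, -0.9999, -0.0108, 0.0074], [0.9849, 0.009, 0.1728, -0.5676], [-0.1727, -0.0125, 0.9849, -1.109], [0.0, 0.0, 0.0, 1.0]]}
scene {'fx': 611.2619, 'fy': 611.2619, 'cx': 311.7556, 'cy': 233.3116, 'k1': 0.0648, 'view': [[-0.2542, 0.9671, -0.0095, 0.1412], [-0.5766, -0.1436, 0.8043, 0.2844], [0.7765, 0.21, 0.5941, -1.6323], [0.0, 0.0, 0.0, 1.0]]}
{'clock': 0.1, 'joint_pos': array([ 1.15537005e+00,  3.13919113e-01,  4.51034102e-02,  1.30358920e+00,
       -2.62298984e-05,  1.43115138e+00]), 'qvel': array([ 0.00029572, -0.00138366,  0.00231423,  0.00019252, -0.00216728,
       -0.00082738]), 'tau': array([ 3.64675085e-03, -4.81725991e+01,  2.99242830e+01,  1.26867142e-02,
       -1.03094421e-04, -5.71238672e-06]), 'tcp_pos': array([0.1564318 , 0.55284832, 0.23050598]), 'orientation': array([-2.07750616e-04,  1.37454054e-01,  9.90507817e-01, -7.77103135e-04]), 'wrist_force': array([-0.04432129,  0.0252886 ,  0.101892  ]), 'ft_torque': array([ 0.00915413, -0.01865392,  0.05176576]), 'finger_gap': 0.08497569334184292}
```

View pics/top0.png

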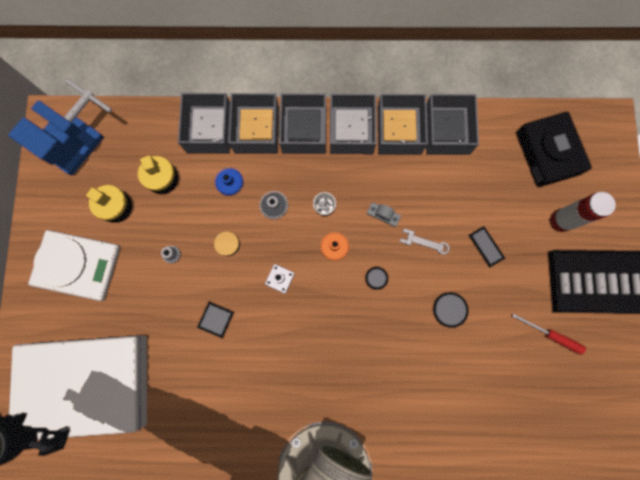

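View pics/scene0.png

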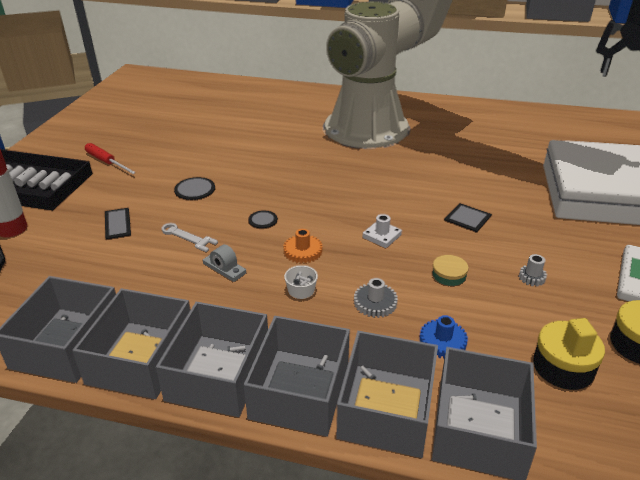

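The large gear is at top pixel (274,205), the small gear at (171,254), the flange at (280,278) and the block at (384,214). The pads are at (451,309), (376,278), (215,319) and (487,246), the tub at (324,204) and the tin at (227,244). Next I'll write helpers and zoom in.

```bash
cat > h.py <<'E'
from workcell import env
import cv2,numpy as np
from scipy.spatial.transform import Rotation as R
def K(p): return np.array([[p['fx'],0,p['cx']],[0,p['fy'],p['cy']],[0,0,1.]])
def world(p,uv,z):
    """pixels -> world points at height z"""
    d=np.array([p['k1'],0,0,0,0.])
    s=cv2.undistortPoints(np.array(uv,float).reshape(-1,1,2),K(p),d).reshape(-1,2)
    V=np.array(p['view']);Rm=V[:3,:3];c=-Rm.T@V[:3,3]
    r=np.c_[s[:,0],-s[:,1],-np.ones(len(s))]@Rm
    return c+r*((z-c[2])/r[:,2])[:,None]
def pix(p,X):
    X=np.atleast_2d(X);V=np.array(p['view']);q=X@V[:3,:3].T+V[:3,3]
    s=np.c_[q[:,0]/-q[:,2],-q[:,1]/-q[:,2]];s=s*(1+p['k1']*(s**2).sum(1))[:,None]
    return s*[p['fx'],p['fy']]+[p['cx'],p['cy']]
def rot(s): w,x,y,z=s['orientation'];return R.from_quat([x,y,z,w])
def go(tx,ty,tz,yaw=None):
    """remaining tool-frame shift (mm) and turn to a down-pointing target; yaw = world angle of tool y, mod pi"""
    s=env.get_state();r=rot(s);d=np.array([tx,ty,tz])-s['tcp_pos'];y=r.apply([0,1,0]);a=np.arctan2(y[1],y[0])
    print('clk %.2f tcp'%s['clock'],s['tcp_pos'].round(4),'yaw %.3f gap %.4f'%(a,s['finger_gap']),'tilt',r.apply([0,0,1]).round(4),'j6 %.2f'%s['joint_pos'][5],'F',s['wrist_force'].round(1))
    print(' shift now-axes mm',(r.inv().apply(d)*1000).round(1))
    if yaw is not None:
        t=(yaw-a+np.pi/2)%np.pi-np.pi/2
        x=np.array([np.sin(yaw),-np.cos(yaw),0]);yy=np.array([np.cos(yaw),np.sin(yaw),0])
        if abs((a+t-yaw)%(2*np.pi)-np.pi)<1: x,yy=-x,-yy
        x=np.cross(yy,[0,0,-1])
        print(' tool-z turn %.3f (world %.3f)'%(-t,t),' shift end-axes mm',(np.array([d@x,d@yy,-d[2]])*1000).round(1))
E
python3 - <<'E'
from h import *
p=env.camera_params('top');im=cv2.imread('pics/top0.png')
cv2.imwrite('pics/crop1.png',cv2.resize(im[165:345,150:515],None,fx=2.19,fy=2.19,interpolation=cv2.INTER_CUBIC))
for n,uv,z in [('lg',(272.5,202),.046),('sg',(171,250),.046),('fl',(280,277),.046),('bb',(384,214),.006),('lp',(451,309.5),.005),('sp',(376.5,278),.005),('sq',(215.5,319.5),.005),('long',(487,246.5),.005),('tub',(324,203),.034),('tin',(227,243),.025),('orange',(335,245),.046),('blue',(228,180),.046)]:
    w=world(p,uv,z)[0];print(n,w.round(4),'r %.3f'%np.hypot(*w[:2]))
print({k:np.round(v,4).tolist() for k,v in env.camera_params('wrist').items()})
E
```

```text
lg [0.6662 0.141  0.046 ] r 0.681
sg [0.5376 0.397  0.046 ] r 0.668
fl [0.4712 0.1162 0.046 ] r 0.485
bb [ 0.6461 -0.1533  0.006 ] r 0.664
lp [ 0.3958 -0.3221  0.005 ] r 0.510
sp [ 0.4749 -0.1317  0.005 ] r 0.493
sq [0.3637 0.2839 0.005 ] r 0.461
long [ 0.5608 -0.4228  0.005 ] r 0.702
tub [0.6678 0.0071 0.034 ] r 0.668
tin [0.5605 0.2592 0.025 ] r 0.618
orange [ 0.5544 -0.0222  0.046 ] r 0.555
blue [0.7247 0.2597 0.046 ] r 0.770
{'fx': 372.7579, 'fy': 372.7579, 'cx': 320.8272, 'cy': 232.3108, 'k1': -0.0678, 'view': [[0.2714, 0.9625, -0.0022, -0.5742], [-0.9207, 0.2589, -0.2922, 0.0381], [-0.2806, 0.0813, 0.9564, -0.3797], [0.0, 0.0, 0.0, 1.0]]}
```

View pics/crop1.png

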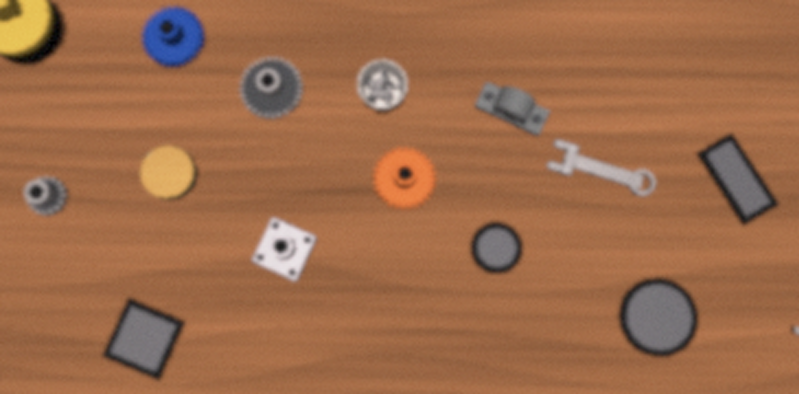

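Run:
```python
from h import *
p=env.camera_params('top');ims=np.mean([env.read_camera('top').astype(float) for _ in range(4)],0).astype(np.uint8)
im=cv2.resize(ims,None,fx=4,fy=4,interpolation=cv2.INTER_CUBIC)
hsv=cv2.cvtColor(im,cv2.COLOR_BGR2HSV);m=(hsv[...,1]<75).astype(np.uint8)
for n,uv,z,h in [('lp',(451,309.5),.005,27),('sp',(376.5,278),.005,20),('sq',(215.5,319.5),.005,26),('long',(487,246.5),.005,28),('fl',(280,278.5),.014,20),('bb',(384,214),.012,26),('sg',(171,254),.014,20),('lg',(274,206),.014,22),('tub',(324,203),.034,16)]:
    w=np.zeros_like(m);x,y=int(uv[0]*4),int(uv[1]*4);H=h*4
    w[y-H:y+H,x-H:x+H]=m[y-H:y+H,x-H:x+H]
    cs=cv2.findContours(w,cv2.RETR_EXTERNAL,cv2.CHAIN_APPROX_NONE)[0];c=max(cs,key=cv2.contourArea).reshape(-1,2)
    W=world(p,(c+.5)/4-.5,z)[:,:2]
    r=cv2.minAreaRect((W*1000).astype(np.float32));a=np.radians(r[2])
    M=cv2.moments((W*1e3).astype(np.float32).reshape(-1,1,2))
    print(n,'rect c',np.round(r[0],1),'size',np.round(r[1],1),'edge angle %.3f'%a,'centroid',round(M['m10']/M['m00'],1),round(M['m01']/M['m00'],1))
```

```text
lp rect c [ 396.3 -320.4] size [84.9 84.9] edge angle 0.443 centroid 396.1 -320.3
sp rect c [ 475.9 -131.1] size [54.1 54.9] edge angle 1.565 centroid 475.6 -131.2
sq rect c [364.3 284.9] size [68.2 67.7] edge angle 1.195 centroid 364.3 285.0
long rect c [ 561.9 -421.2] size [95.6 44.8] edge angle 0.537 centroid 561.6 -421.3
fl rect c [470.9 121.1] size [61.6 61.2] edge angle 1.152 centroid 470.8 121.3
bb rect c [ 648.  -152.7] size [85.6 43.2] edge angle 1.125 centroid 646.1 -151.8
sg rect c [532.6 408.7] size [48.5 46.5] edge angle 0.519 centroid 532.4 409.4
lg rect c [667.2 142.2] size [75.  74.8] edge angle 0.313 centroid 667.5 142.3
tub rect c [667.5   6.7] size [62.3 60.2] edge angle 0.777 centroid 667.3 6.6
```

Run:
```python
from h import *
go(.667,.142,.18)
s=env.get_state();p=env.camera_params('wrist');V=np.array(p['view']);c=-V[:3,:3].T@V[:3,3]
print('cam in tool',rot(s).inv().apply(c-s['tcp_pos']).round(4),'look',rot(s).inv().apply(-V[2,:3]).round(3))
```

```text
clk 0.30 tcp [0.1565 0.5531 0.231 ] yaw 1.295 gap 0.0855 tilt [-2.e-04 -6.e-04 -1.e+00] j6 1.43 F [-0.1 -0.4 -0.5]
 shift now-axes mm [-603.1 -256.6   51.1]
cam in tool [ 7.500e-02  1.000e-04 -1.425e-01] look [-0.292 -0.     0.956]
```

```bash
python3 -m pendant '[{"fingers":85,"delta_pos":[-20,-9,2],"angular":[0,0,0]},{"fingers":85,"delta_pos":[-43,-18,4],"angular":[0,0,0]},{"fingers":85,"delta_pos":[-43,-18,4],"angular":[0,0,0]},{"fingers":85,"delta_pos":[-43,-18,4],"angular":[0,0,0]},{"fingers":85,"delta_pos":[-43,-18,4],"angular":[0,0,0]},{"fingers":85,"delta_pos":[-43,-18,4],"angular":[0,0,0]},{"fingers":85,"delta_pos":[-43,-18,4],"angular":[0,0,0]},{"fingers":85,"delta_pos":[-43,-18,4],"angular":[0,0,0]},{"fingers":85,"delta_pos":[-43,-18,4],"angular":[0,0,0]},{"fingers":85,"delta_pos":[-43,-18,4],"angular":[0,0,0]},{"fingers":85,"delta_pos":[-43,-18,4],"angular":[0,0,0]},{"fingers":85,"delta_pos":[-43,-18,4],"angular":[0,0,0]}]' 50; python3 -m pendant '[{"fingers":85,"delta_pos":[-43,-18,4],"angular":[0,0,0]},{"fingers":85,"delta_pos":[-43,-18,4],"angular":[0,0,0]},{"fingers":85,"delta_pos":[-24,-12,2],"angular":[0,0,0]},{"fingers":85,"delta_pos":[0,0,0],"angular":[0,0,0]},{"fingers":85,"delta_pos":[0,0,0],"angular":[0,0,0]}]'
python3 - <<'E'
from h import *
go(.667,.142,.18)
p=env.camera_params('wrist');im=env.read_camera('wrist');cv2.imwrite('pics/w1.png',im)
import json
print(pix(p,[[.667,.142,.014],[.667,.142,.046],[.667,.007,.034]]).round(1))
E
```

```text
clock: 1.5
tcp_pos: [0.5759, 0.2184, 0.1852]
orientation: [0.0, 0.138, 0.99, 0.0]
wrist_force: [1.5, 0.3, 0.1]
finger_gap: 0.085
clock: 2.0
tcp_pos: [0.6673, 0.1432, 0.1746]
orientation: [-0.001, 0.138, 0.99, 0.0]
wrist_force: [0.0, 0.7, 0.3]
finger_gap: 0.0851
clk 2.00 tcp [0.6673 0.1432 0.1746] yaw 1.294 gap 0.0851 tilt [-1.4e-03  3.0e-04 -1.0e+00] j6 0.37 F [0.  0.7 0.3]
 shift now-axes mm [-0.1 -1.2 -5.4]
[[319.4 212.5]
 [319.2 222.7]
 [161.9 261.9]]
```

View pics/w1.png

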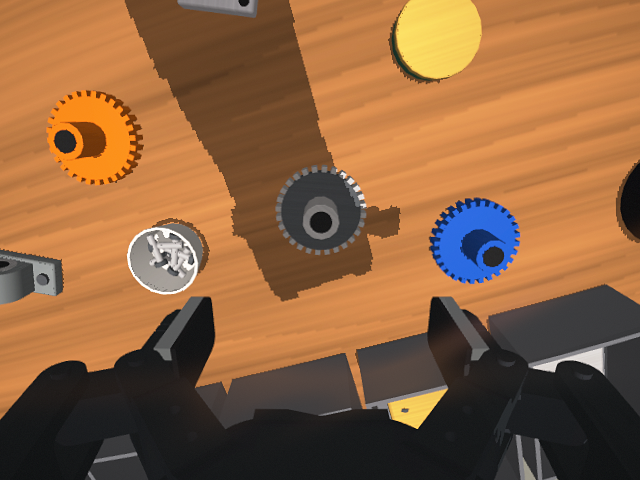

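Run:
```python
from h import *
p=env.camera_params('wrist')
a=world(p,[(320.5,222)],.046)[0];print(a,world(p,[(320.5,210)],.014)[0])
go(a[0],a[1],.018)
```

```text
[0.6664155 0.1439059 0.046    ] [0.66484219 0.14430317 0.014     ]
clk 2.05 tcp [0.6667 0.144  0.175 ] yaw 1.295 gap 0.0847 tilt [-1.2e-03  4.0e-04 -1.0e+00] j6 0.37 F [-0.8 -0.5  0.9]
 shift now-axes mm [ 1.00e-01 -2.00e-01  1.57e+02]
```

```bash
python3 -m pendant '[{"fingers":85,"delta_pos":[0,0,40],"angular":[0,0,0]},{"fingers":85,"delta_pos":[0,0,40],"angular":[0,0,0]},{"fingers":85,"delta_pos":[0,0,35],"angular":[0,0,0]},{"fingers":85,"delta_pos":[0,0,25],"angular":[0,0,0]},{"fingers":85,"delta_pos":[0,0,14],"angular":[0,0,0]},{"fingers":85,"delta_pos":[0,0,0],"angular":[0,0,0]},{"fingers":22,"delta_pos":[0,0,0],"angular":[0,0,0]},{"fingers":22,"delta_pos":[0,0,0],"angular":[0,0,0]},{"fingers":22,"delta_pos":[0,0,0],"angular":[0,0,0]},{"fingers":22,"delta_pos":[0,0,0],"angular":[0,0,0]},{"fingers":22,"delta_pos":[0,0,0],"angular":[0,0,0]},{"fingers":22,"delta_pos":[0,0,0],"angular":[0,0,0]}]' 50
python3 - <<'E'
from h import *
go(.667,.1435,.13)
E
```

```text
clock: 3.25
tcp_pos: [0.6683, 0.1435, 0.0229]
orientation: [0.001, 0.138, 0.99, 0.0]
wrist_force: [0.1, -0.4, 5.3]
finger_gap: 0.0264
clk 3.25 tcp [0.6683 0.1435 0.0229] yaw 1.295 gap 0.0264 tilt [ 2.2e-03 -1.0e-04 -1.0e+00] j6 0.37 F [ 0.1 -0.4  5.3]
 shift now-axes mm [   1.    -0.3 -107.1]
```

```bash
python3 -m pendant '[{"fingers":22,"delta_pos":[0,0,-10],"angular":[0,0,0]},{"fingers":22,"delta_pos":[0,0,-25],"angular":[0,0,0]},{"fingers":22,"delta_pos":[0,0,-35],"angular":[0,0,0]},{"fingers":22,"delta_pos":[0,0,-35],"angular":[0,0,0]},{"fingers":22,"delta_pos":[0,0,0],"angular":[0,0,0]},{"fingers":22,"delta_pos":[0,0,0],"angular":[0,0,0]}]' 80
python3 - <<'E'
from h import *
go(.396,-.3205,.125)
cv2.imwrite('pics/w2.png',env.read_camera('wrist'))
E
```

```text
clock: 3.85
tcp_pos: [0.6673, 0.1438, 0.1259]
orientation: [0.0, 0.137, 0.991, 0.0]
wrist_force: [0.4, 0.6, -7.1]
finger_gap: 0.0256
clk 3.85 tcp [0.6673 0.1438 0.1259] yaw 1.295 gap 0.0256 tilt [ 2.e-04  2.e-04 -1.e+00] j6 0.37 F [ 0.4  0.6 -7.1]
 shift now-axes mm [ 134.6 -520.6    0.8]
```

View pics/w2.png

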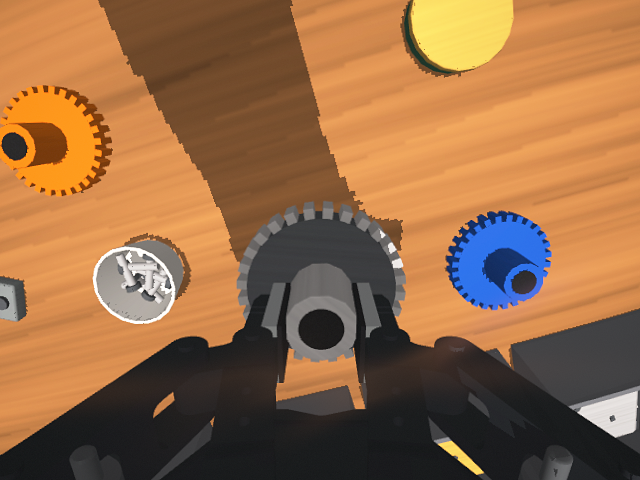

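```bash
python3 - <<'E'
from h import *
p=env.camera_params('wrist');s=env.get_state()
for z in (.146,.149,.152): print((rot(s).inv().apply(world(p,[(321,328)],z)[0]-s['tcp_pos'])*1000).round(1))
E
python3 -m pendant '[{"fingers":22,"delta_pos":[5,-20,0],"angular":[0,0,0]},{"fingers":22,"delta_pos":[11,-42,0],"angular":[0,0,0]},{"fingers":22,"delta_pos":[11,-42,0],"angular":[0,0,0]},{"fingers":22,"delta_pos":[11,-42,0],"angular":[0,0,0]},{"fingers":22,"delta_pos":[11,-42,0],"angular":[0,0,0]},{"fingers":22,"delta_pos":[11,-42,0],"angular":[0,0,0]},{"fingers":22,"delta_pos":[11,-42,0],"angular":[0,0,0]},{"fingers":22,"delta_pos":[11,-42,0],"angular":[0,0,0]},{"fingers":22,"delta_pos":[11,-42,0],"angular":[0,0,0]},{"fingers":22,"delta_pos":[11,-42,0],"angular":[0,0,0]},{"fingers":22,"delta_pos":[11,-42,0],"angular":[0,0,0]},{"fingers":22,"delta_pos":[11,-42,0],"angular":[0,0,0]}]'; python3 -m pendant '[{"fingers":22,"delta_pos":[8,-38,0],"angular":[0,0,0]},{"fingers":22,"delta_pos":[0,0,0],"angular":[0,0,0]},{"fingers":22,"delta_pos":[0,0,0],"angular":[0,0,0]}]'
python3 - <<'E'
from h import *
go(.396,-.3205,.028)
p=env.camera_params('wrist');print(pix(p,[[.396,-.3205,.005]]))
cv2.imwrite('pics/w3.png',env.read_camera('wrist'))
E
```

```text
[  1.1   0.2 -21.7]
[  3.    0.2 -24.7]
[  4.8   0.2 -27.7]
clock: 5.1
tcp_pos: [0.4122, -0.2855, 0.1237]
orientation: [-0.002, 0.137, 0.991, 0.002]
wrist_force: [0.8, -0.3, -6.3]
finger_gap: 0.0256
clock: 5.4
tcp_pos: [0.395, -0.3195, 0.124]
orientation: [-0.002, 0.139, 0.99, 0.002]
wrist_force: [-0.3, 1.0, -7.2]
finger_gap: 0.0253
clk 5.40 tcp [ 0.395  -0.3195  0.124 ] yaw 1.292 gap 0.0253 tilt [-0.0028  0.004  -1.    ] j6 -0.56 F [-0.3  1.  -7.2]
 shift now-axes mm [-1.6 -1.  96. ]
[[319.26637198 227.99789138]]
```

View pics/w3.png

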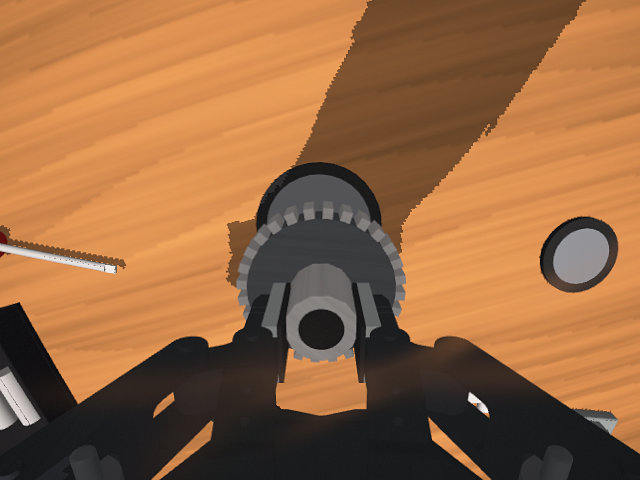

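Run:
```python
from h import *
p=env.camera_params('wrist');s=env.get_state()
t=np.linspace(0,2*np.pi,181)
def ext(c,r,z):
    q=pix(p,np.c_[c[0]+r*np.cos(t),c[1]+r*np.sin(t),z+0*t]);return 'L %.1f R %.1f T %.1f B %.1f'%(q[:,0].min(),q[:,0].max(),q[:,1].min(),q[:,1].max())
print('pad',ext((.396,-.3205),.046,.005),'inlay',ext((.396,-.3205),.038,.005))
print('small pad',ext((.4757,-.1312),.031,.005))
for dx in (0,2,4):
  c=s['tcp_pos']+rot(s).apply([dx/1e3,0,0]);u=s['tcp_pos'][2]-.0215
  print(dx,'disc top',ext(c,.038,u+.014),'bot',ext(c,.038,u),'hubtop',ext(c,.014,u+.046))
```

```text
pad L 255.2 R 380.9 T 164.1 B 285.1 inlay L 266.2 R 370.0 T 175.6 B 275.5
small pad L 541.6 R 616.8 T 220.1 B 294.6
0 disc top L 235.1 R 405.8 T 211.8 B 366.9 bot L 241.4 R 399.4 T 204.5 B 349.8 hubtop L 282.1 R 359.1 T 299.8 B 366.8
2 disc top L 234.7 R 406.1 T 207.1 B 363.4 bot L 241.1 R 399.7 T 200.1 B 346.4 hubtop L 281.9 R 359.3 T 294.7 B 362.3
4 disc top L 234.4 R 406.4 T 202.3 B 359.8 bot L 240.8 R 400.0 T 195.7 B 343.1 hubtop L 281.7 R 359.5 T 289.5 B 357.8
```

```bash
python3 -m pendant '[{"fingers":22,"delta_pos":[-1,-0.4,25],"angular":[0,0,0]},{"fingers":22,"delta_pos":[-1,-0.4,35],"angular":[0,0,0]},{"fingers":22,"delta_pos":[0,0,22],"angular":[0,0,0]},{"fingers":22,"delta_pos":[0,0,10],"angular":[0,0,0]},{"fingers":22,"delta_pos":[0,0,2],"angular":[0,0,0]},{"fingers":22,"delta_pos":[0,0,0],"angular":[0,0,0]}]'; python3 -m pendant '[{"fingers":22,"delta_pos":[0,0,1],"angular":[0,0,0]},{"fingers":22,"delta_pos":[0,0,0],"angular":[0,0,0]}]';  python3 -m pendant '[{"fingers":22,"delta_pos":[0,0,1],"angular":[0,0,0]},{"fingers":22,"delta_pos":[0,0,0],"angular":[0,0,0]}]'
```

```text
clock: 6.05
tcp_pos: [0.3991, -0.321, 0.0325]
orientation: [0.0, 0.137, 0.991, 0.0]
wrist_force: [0.1, -0.2, -6.2]
finger_gap: 0.0254
clock: 6.25
tcp_pos: [0.3993, -0.3221, 0.0324]
orientation: [0.001, 0.137, 0.991, -0.001]
wrist_force: [-0.8, -0.2, -6.3]
finger_gap: 0.0256
clock: 6.45
tcp_pos: [0.3987, -0.3217, 0.0307]
orientation: [0.0, 0.138, 0.99, -0.0]
wrist_force: [0.1, -1.0, -6.5]
finger_gap: 0.0257
```

```bash
for i in 1 2; do python3 -m pendant '[{"fingers":22,"delta_pos":[0,0,1],"angular":[0,0,0]},{"fingers":22,"delta_pos":[0,0,1],"angular":[0,0,0]},{"fingers":22,"delta_pos":[0,0,0],"angular":[0,0,0]}]' | egrep 'tcp|wrist'; done
```

```text
tcp_pos: [0.3985, -0.3214, 0.0282]
wrist_force: [0.0, -0.2, -6.6]
tcp_pos: [0.3985, -0.3215, 0.028]
wrist_force: [-4.6, 4.1, 10.7]
```

```bash
python3 -m pendant '[{"fingers":22,"delta_pos":[0,0,-1],"angular":[0,0,0]},{"fingers":60,"delta_pos":[0,0,0],"angular":[0,0,0]},{"fingers":85,"delta_pos":[0,0,0],"angular":[0,0,0]},{"fingers":85,"delta_pos":[0,0,0],"angular":[0,0,0]},{"fingers":85,"delta_pos":[0,0,0],"angular":[0,0,0]},{"fingers":85,"delta_pos":[0,0,0],"angular":[0,0,0]},{"fingers":85,"delta_pos":[0,0,-20],"angular":[0,0,0]},{"fingers":85,"delta_pos":[0,0,-40],"angular":[0,0,0]},{"fingers":85,"delta_pos":[0,0,-45],"angular":[0,0,0]},{"fingers":85,"delta_pos":[0,0,-45],"angular":[0,0,0]},{"fingers":85,"delta_pos":[0,0,0],"angular":[0,0,0]},{"fingers":85,"delta_pos":[0,0,0],"angular":[0,0,0]}]'
python3 - <<'E'
from h import *
go(.534,.408,.178)
im=env.read_camera('wrist');cv2.imwrite('pics/w4.png',cv2.resize(im[100:340,180:500],None,fx=2.5,fy=2.5,interpolation=cv2.INTER_CUBIC))
E
```

```text
clock: 8.25
tcp_pos: [0.3992, -0.3222, 0.1785]
orientation: [0.001, 0.137, 0.991, -0.001]
wrist_force: [-0.3, 0.5, -1.3]
finger_gap: 0.0853
clk 8.25 tcp [ 0.3992 -0.3222  0.1785] yaw 1.295 gap 0.0853 tilt [ 0.0022 -0.0023 -1.    ] j6 -0.56 F [-0.3  0.5 -1.3]
 shift now-axes mm [ 69.1 739.3  -0.9]
```

View pics/w4.png

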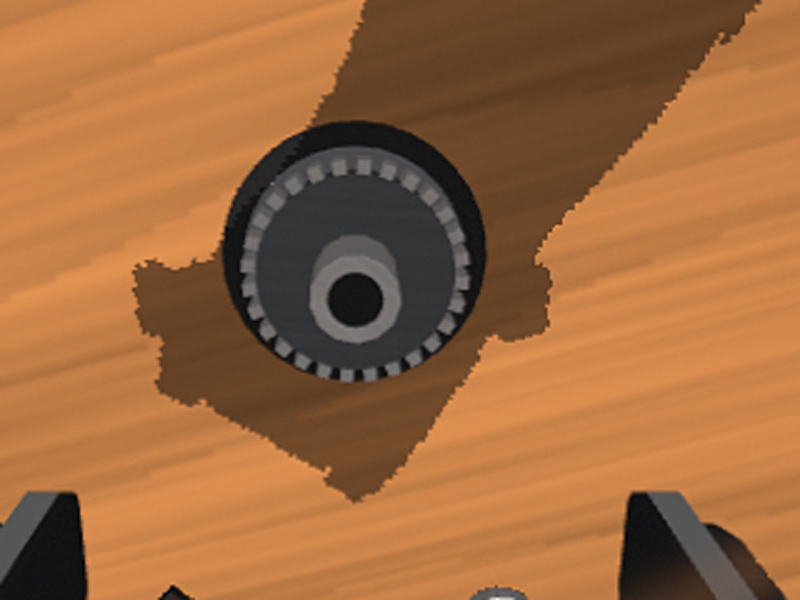

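```bash
cat >> h.py <<'E'
def offs(p,X):  # full-picture pixel centre of edge-fit circles at given z -> world
    return world(p,X[:2],X[2])
T_=np.linspace(0,2*np.pi,361)
def ext(p,c,r,z):
    q=pix(p,np.c_[c[0]+r*np.cos(T_),c[1]+r*np.sin(T_),z+0*T_]);return np.r_[q.min(0),q.max(0)][[0,2,1,3]]
def fit(p,obs,r,z,c0):
    """obs = [L,R,T,B] pixels (nan = unseen) of a circle radius r at height z -> centre"""
    from scipy.optimize import least_squares
    o=np.array(obs,float);k=~np.isnan(o)
    f=least_squares(lambda c:(ext(p,c,r,z)-o)[k],c0,diff_step=1e-4,x_scale=.01);return f.x.round(4),f.fun.round(1)
E
python3 - <<'E'
from h import *
p=env.camera_params('wrist');n=np.nan;c=(.396,-.32)
U=lambda L,R,T,B:[180+L/2.5,180+R/2.5,100+T/2.5,100+B/2.5]
print('pad',fit(p,U(222,486,120,n),.046,.005,c))
print('inlay top',fit(p,U(n,n,147,n)[:2]+U(222,486,147,n)[2:],.038,.005,c))
print('disc top',fit(p,U(240,471,158,380),.038,.019,c))
print('hub',fit(p,U(309,402,250,344),.014,.051,c))
print('bore',world(p,[(180+355/2.5,100+300/2.5)],.051))
E
```

```text
pad (array([ 0.3931, -0.3191]), array([-0.6,  0.6,  0. ]))
inlay top (array([ 0.3938, -0.3194]), array([0.]))
disc top (array([ 0.3957, -0.3193]), array([ 0.3, -0.3, -0.3,  0.4]))
hub (array([ 0.3956, -0.3194]), array([-0.2,  0.2,  0.6, -0.7]))
bore [[ 0.39628127 -0.31972691  0.051     ]]
```

```bash
python3 -m pendant '[{"fingers":85,"delta_pos":[2,20,0],"angular":[0,0,0]},{"fingers":85,"delta_pos":[4,45,0],"angular":[0,0,0]},{"fingers":85,"delta_pos":[4,45,0],"angular":[0,0,0]},{"fingers":85,"delta_pos":[4,45,0],"angular":[0,0,0]},{"fingers":85,"delta_pos":[4,45,0],"angular":[0,0,0]},{"fingers":85,"delta_pos":[4,45,0],"angular":[0,0,0]},{"fingers":85,"delta_pos":[4,45,0],"angular":[0,0,0]},{"fingers":85,"delta_pos":[4,45,0],"angular":[0,0,0]},{"fingers":85,"delta_pos":[4,45,0],"angular":[0,0,0]},{"fingers":85,"delta_pos":[4,45,0],"angular":[0,0,0]},{"fingers":85,"delta_pos":[4,45,0],"angular":[0,0,0]},{"fingers":85,"delta_pos":[4,45,0],"angular":[0,0,0]}]' >/dev/null; python3 -m pendant '[{"fingers":85,"delta_pos":[5,45,0],"angular":[0,0,0]},{"fingers":85,"delta_pos":[5,45,0],"angular":[0,0,0]},{"fingers":85,"delta_pos":[5,45,0],"angular":[0,0,0]},{"fingers":85,"delta_pos":[5,45,0],"angular":[0,0,0]},{"fingers":85,"delta_pos":[4,44,0],"angular":[0,0,0]},{"fingers":85,"delta_pos":[0,0,0],"angular":[0,0,0]},{"fingers":85,"delta_pos":[0,0,0],"angular":[0,0,0]}]'
python3 - <<'E'
from h import *
go(.534,.408,.178)
im=env.read_camera('wrist');t=env.read_camera('top')
a=cv2.resize(im[100:340,180:500],None,fx=1.5,fy=1.5,interpolation=cv2.INTER_CUBIC)
b=cv2.resize(t[279:339,421:481],(300,300),interpolation=cv2.INTER_CUBIC)
o=np.zeros((360,780,3),np.uint8);o[:,:480]=a;o[:300,480:]=b;cv2.imwrite('pics/w5.png',o);cv2.imwrite('pics/w5f.png',im);cv2.imwrite('pics/t5.png',t)
E
```

```text
clock: 10.2
tcp_pos: [0.531, 0.4089, 0.174]
orientation: [-0.002, 0.137, 0.991, -0.002]
wrist_force: [-0.5, -0.4, -1.4]
finger_gap: 0.0844
clk 10.20 tcp [0.531  0.4089 0.174 ] yaw 1.297 gap 0.0844 tilt [-0.0043 -0.0029 -1.    ] j6 0.81 F [-0.5 -0.4 -1.4]
 shift now-axes mm [-3.1 -0.1 -4. ]
```

View pics/w5.png

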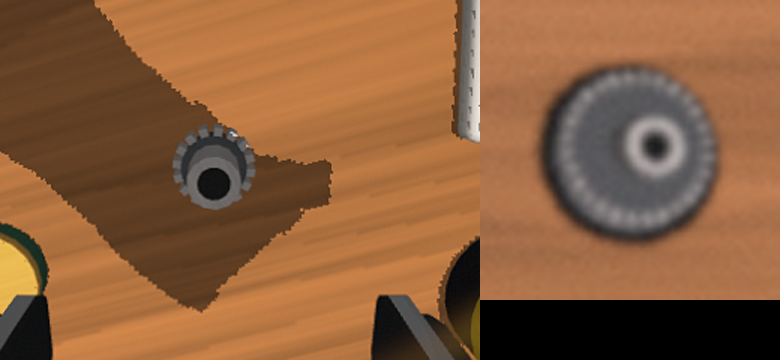

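Run:
```python
from h import *
p=env.camera_params('top');c=(.396,-.32)
U=lambda L,R,T,B:[421+L/5-.5,421+R/5-.5,279+T/5-.5,279+B/5-.5]
print('pad',fit(p,U(63,239,63,242),.046,.005,c))
print('disc',fit(p,U(75,235,68,230),.038,.019,c))
print('bore',world(p,[(421+175/5-.5,279+146/5-.5)],.051))
p=env.camera_params('wrist');c=(.53,.41)
U=lambda L,R,T,B:[180+L/1.5,180+R/1.5,100+T/1.5,100+B/1.5]
print('sg disc',fit(p,U(173,256,129,208),.023,.014,c),'hub',fit(p,U(188,239,158,209),.014,.046,c),world(p,[(322,222.7)],.046))
p0=env.camera_params('top');print('sg hub top',world(p0,[(166.4,252.2)],.046))
```

```text
pad (array([ 0.3974, -0.3214]), array([-0.4,  0.4, -0.2,  0.2]))
disc (array([ 0.3987, -0.3197]), array([ 1. , -1. ,  1.1, -1.1]))
bore [[ 0.39921599 -0.32095433  0.051     ]]
sg disc (array([0.5325, 0.4087]), array([ 0.3, -0.3, -0.3,  0.3])) hub (array([0.5321, 0.4082]), array([-1.5,  1.5, -0.8,  0.9])) [[0.53204675 0.40793232 0.046     ]]
sg hub top [[0.53179756 0.40836483 0.046     ]]
```

Run:
```python
from h import *
a=[]
for i in range(4): env.read_camera('wrist');a.append(env.get_state()['tcp_pos'])
print(np.round(a,4).tolist(),np.mean(a,0).round(4))
go(.5322,.4085,.0195)
```

```text
[[0.5319, 0.4072, 0.1764], [0.5322, 0.4072, 0.1769], [0.5324, 0.4073, 0.1774], [0.5326, 0.4074, 0.1777]] [0.5323 0.4073 0.1771]
clk 10.50 tcp [0.5326 0.4074 0.1777] yaw 1.293 gap 0.0847 tilt [ 1.e-04  1.e-04 -1.e+00] j6 0.81 F [ 0.2 -0.6 -0.1]
 shift now-axes mm [  0.7   0.9 158.2]
```

```bash
python3 -m pendant '[{"fingers":85,"delta_pos":[0.4,0.6,40],"angular":[0,0,0]},{"fingers":85,"delta_pos":[0,0,40],"angular":[0,0,0]},{"fingers":85,"delta_pos":[0,0,35],"angular":[0,0,0]},{"fingers":85,"delta_pos":[0,0,25],"angular":[0,0,0]},{"fingers":85,"delta_pos":[0,0,15],"angular":[0,0,0]},{"fingers":60,"delta_pos":[0,0,0],"angular":[0,0,0]},{"fingers":22,"delta_pos":[0,0,0],"angular":[0,0,0]},{"fingers":22,"delta_pos":[0,0,0],"angular":[0,0,0]},{"fingers":22,"delta_pos":[0,0,0],"angular":[0,0,0]},{"fingers":22,"delta_pos":[0,0,0],"angular":[0,0,0]},{"fingers":22,"delta_pos":[0,0,0],"angular":[0,0,0]},{"fingers":22,"delta_pos":[0,0,0],"angular":[0,0,0]}]' 50; python3 -m pendant '[{"fingers":22,"delta_pos":[0,0,-2],"angular":[0,0,0]},{"fingers":22,"delta_pos":[0,0,-20],"angular":[0,0,0]},{"fingers":22,"delta_pos":[0,0,-40],"angular":[0,0,0]},{"fingers":22,"delta_pos":[0,0,-40],"angular":[0,0,0]},{"fingers":22,"delta_pos":[0,0,0],"angular":[0,0,0]},{"fingers":22,"delta_pos":[0,0,0],"angular":[0,0,0]},{"fingers":22,"delta_pos":[0,0,0],"angular":[0,0,0]}]' 80;python3 - <<'E'
from h import *
go(.475,-.131,.125)
E
```

```text
clock: 11.7
tcp_pos: [0.5334, 0.41, 0.0243]
orientation: [0.001, 0.137, 0.991, 0.001]
wrist_force: [-0.0, -0.6, 6.3]
finger_gap: 0.0262
clock: 12.4
tcp_pos: [0.531, 0.4087, 0.1224]
orientation: [-0.001, 0.137, 0.991, -0.001]
wrist_force: [-0.7, 0.2, -1.8]
finger_gap: 0.0251
clk 12.40 tcp [0.531  0.4087 0.1224] yaw 1.295 gap 0.0251 tilt [-0.0028 -0.0016 -1.    ] j6 0.81 F [-0.7  0.2 -1.8]
 shift now-axes mm [ -93.  -534.6   -1.6]
```

```bash
python3 -m pendant '[{"fingers":22,"delta_pos":[-4,-22,0],"angular":[0,0,0]},{"fingers":22,"delta_pos":[-8,-45,0],"angular":[0,0,0]},{"fingers":22,"delta_pos":[-8,-45,0],"angular":[0,0,0]},{"fingers":22,"delta_pos":[-8,-45,0],"angular":[0,0,0]},{"fingers":22,"delta_pos":[-8,-45,0],"angular":[0,0,0]},{"fingers":22,"delta_pos":[-8,-45,0],"angular":[0,0,0]},{"fingers":22,"delta_pos":[-8,-45,0],"angular":[0,0,0]},{"fingers":22,"delta_pos":[-8,-45,0],"angular":[0,0,0]},{"fingers":22,"delta_pos":[-8,-45,0],"angular":[0,0,0]},{"fingers":22,"delta_pos":[-8,-45,0],"angular":[0,0,0]},{"fingers":22,"delta_pos":[-8,-45,0],"angular":[0,0,0]},{"fingers":22,"delta_pos":[-9,-45,0],"angular":[0,0,0]}]' >/dev/null; python3 -m pendant '[{"fingers":22,"delta_pos":[0,-18,0],"angular":[0,0,0]},{"fingers":22,"delta_pos":[0,0,0],"angular":[0,0,0]},{"fingers":22,"delta_pos":[0,0,0],"angular":[0,0,0]},{"fingers":22,"delta_pos":[0,0,0],"angular":[0,0,0]},{"fingers":22,"delta_pos":[0,0,0],"angular":[0,0,0]},{"fingers":22,"delta_pos":[0,0,0],"angular":[0,0,0]},{"fingers":22,"delta_pos":[0,0,0],"angular":[0,0,0]}]'
python3 - <<'E'
from h import *
go(.4757,-.1312,.0293)
p=env.camera_params('wrist');s=env.get_state();r=rot(s)
print('pad',ext(p,(.4757,-.1312),.031,.005).round(1))
for dx in (-2,0,2):
  c=s['tcp_pos']+r.apply([dx/1e3,0,0]);u=s['tcp_pos'][2]-.0243
  print(dx,'disc bot',ext(p,c,.023,u).round(1),'top',ext(p,c,.023,u+.014).round(1),'hub',ext(p,c,.014,u+.046).round(1))
im=env.read_camera('wrist');cv2.imwrite('pics/w6.png',cv2.resize(im[140:400,180:500],None,fx=2.3,fy=2.3,interpolation=cv2.INTER_CUBIC))
E
```

```text
clock: 14.3
tcp_pos: [0.4762, -0.13, 0.1243]
orientation: [0.0, 0.137, 0.991, 0.0]
wrist_force: [0.4, -0.4, -3.3]
finger_gap: 0.0255
clk 14.30 tcp [ 0.4762 -0.13    0.1243] yaw 1.296 gap 0.0255 tilt [ 1.e-04  1.e-04 -1.e+00] j6 -0.15 F [ 0.4 -0.4 -3.3]
 shift now-axes mm [ 0.1 -1.3 95. ]
pad [276.5 361.4 183.4 265. ]
-2 disc bot [273.6 367.6 238.4 324.5] top [269.8 371.3 248.4 340. ] hub [282.8 358.1 301.5 366.7]
0 disc bot [273.4 367.8 234.4 321. ] top [269.6 371.5 244.  336.4] hub [282.7 358.2 296.5 362.4]
2 disc bot [273.2 367.9 230.3 317.5] top [269.5 371.7 239.6 332.7] hub [282.5 358.4 291.5 358. ]
```

View pics/w6.png

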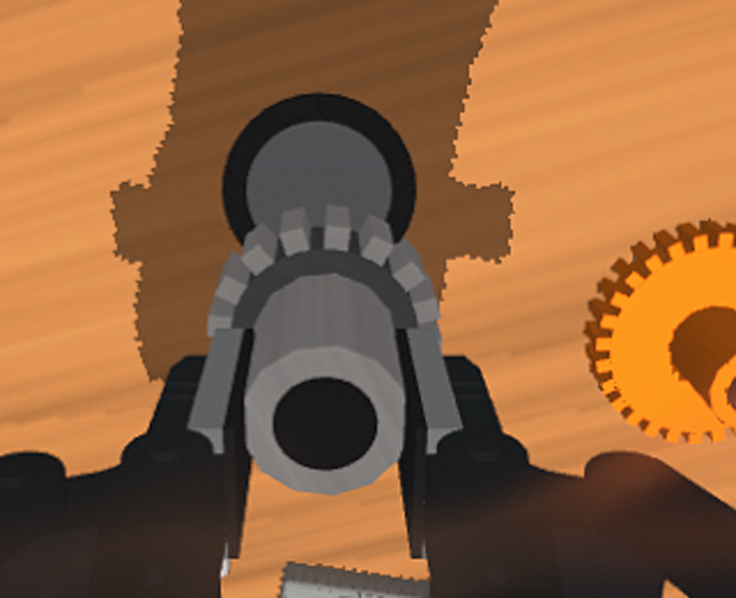

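```bash
python3 -m pendant '[{"fingers":22,"delta_pos":[0,-1.2,25],"angular":[0,0,0]},{"fingers":22,"delta_pos":[0,0,35],"angular":[0,0,0]},{"fingers":22,"delta_pos":[0,0,20],"angular":[0,0,0]},{"fingers":22,"delta_pos":[0,0,11],"angular":[0,0,0]},{"fingers":22,"delta_pos":[0,0,2],"angular":[0,0,0]},{"fingers":22,"delta_pos":[0,0,0],"angular":[0,0,0]},{"fingers":22,"delta_pos":[0,0,0],"angular":[0,0,0]},{"fingers":22,"delta_pos":[0,0,0],"angular":[0,0,0]}]'|egrep 'tcp|wrist'; for i in 1 2; do python3 -m pendant '[{"fingers":22,"delta_pos":[0,0,1],"angular":[0,0,0]},{"fingers":22,"delta_pos":[0,0,0],"angular":[0,0,0]},{"fingers":22,"delta_pos":[0,0,0],"angular":[0,0,0]}]' | egrep 'tcp|wrist'; done
```

```text
tcp_pos: [0.4767, -0.1323, 0.0324]
wrist_force: [0.0, -0.5, -2.7]
tcp_pos: [0.4757, -0.1319, 0.0305]
wrist_force: [-0.9, -0.2, -2.2]
tcp_pos: [0.4758, -0.132, 0.0295]
wrist_force: [-0.6, 0.2, 0.4]
```

```bash
python3 -m pendant '[{"fingers":22,"delta_pos":[0,0.5,0.7],"angular":[0,0,0]},{"fingers":22,"delta_pos":[0,0,0],"angular":[0,0,0]},{"fingers":60,"delta_pos":[0,0,0],"angular":[0,0,0]},{"fingers":85,"delta_pos":[0,0,0],"angular":[0,0,0]},{"fingers":85,"delta_pos":[0,0,0],"angular":[0,0,0]},{"fingers":85,"delta_pos":[0,0,0],"angular":[0,0,0]},{"fingers":85,"delta_pos":[0,0,-20],"angular":[0,0,0]},{"fingers":85,"delta_pos":[0,0,-40],"angular":[0,0,0]},{"fingers":85,"delta_pos":[0,0,-45],"angular":[0,0,0]},{"fingers":85,"delta_pos":[0,0,-45],"angular":[0,0,0]},{"fingers":85,"delta_pos":[0,0,0],"angular":[0,0,0]},{"fingers":85,"delta_pos":[0,0,0],"angular":[0,0,0]}]'
python3 - <<'E'
from h import *
for y in (1.152,1.152-np.pi/2): go(.471,.1205,.178,y)
im=env.read_camera('wrist');cv2.imwrite('pics/w7.png',cv2.resize(im[100:340,180:500],None,fx=2.5,fy=2.5,interpolation=cv2.INTER_CUBIC))
E
```

```text
clock: 16.95
tcp_pos: [0.4767, -0.1318, 0.1796]
orientation: [0.001, 0.137, 0.991, -0.0]
wrist_force: [0.0, -0.3, -0.4]
finger_gap: 0.0853
clk 16.95 tcp [ 0.4767 -0.1318  0.1796] yaw 1.295 gap 0.0853 tilt [ 0.0028 -0.0012 -1.    ] j6 -0.16 F [ 0.  -0.3 -0.4]
 shift now-axes mm [ 74.2 241.2   1.3]
 tool-z turn 0.143 (world -0.143)  shift end-axes mm [107.8 228.1   1.6]
clk 16.95 tcp [ 0.4767 -0.1318  0.1796] yaw 1.295 gap 0.0853 tilt [ 0.0028 -0.0012 -1.    ] j6 -0.16 F [ 0.  -0.3 -0.4]
 shift now-axes mm [ 74.2 241.2   1.3]
 tool-z turn -1.428 (world 1.428)  shift end-axes mm [-228.1  107.8    1.6]
```

View pics/w7.png

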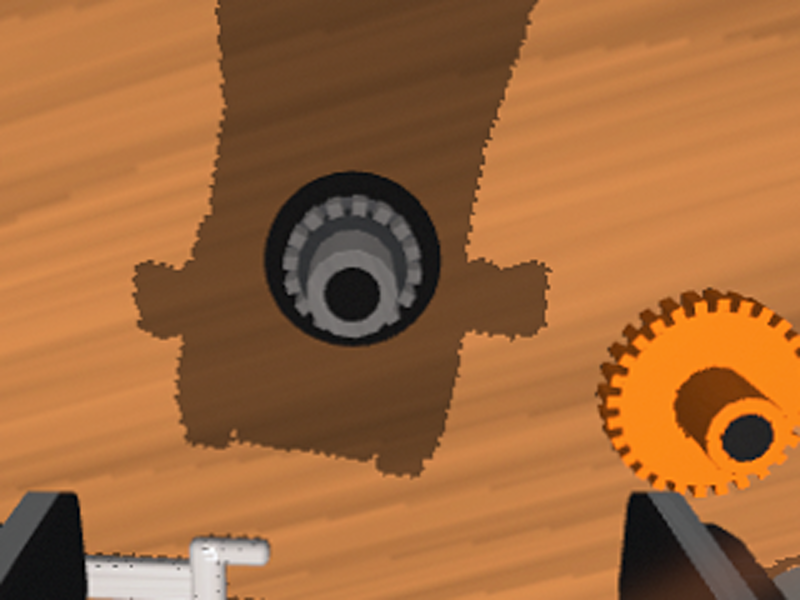

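```bash
python3 -m pendant '[{"fingers":85,"delta_pos":[0,0,0],"angular":[0,0,0.07]},{"fingers":85,"delta_pos":[0,0,0],"angular":[0,0,0.073]},{"fingers":85,"delta_pos":[18,38,0],"angular":[0,0,0]},{"fingers":85,"delta_pos":[18,38,0],"angular":[0,0,0]},{"fingers":85,"delta_pos":[18,38,0],"angular":[0,0,0]},{"fingers":85,"delta_pos":[18,38,0],"angular":[0,0,0]},{"fingers":85,"delta_pos":[18,38,0],"angular":[0,0,0]},{"fingers":85,"delta_pos":[18,38,0],"angular":[0,0,0]},{"fingers":85,"delta_pos":[0,0,0],"angular":[0,0,0]},{"fingers":85,"delta_pos":[0,0,0],"angular":[0,0,0]},{"fingers":85,"delta_pos":[0,0,0],"angular":[0,0,0]},{"fingers":85,"delta_pos":[0,0,0],"angular":[0,0,0]}]'
python3 - <<'E'
from h import *
go(.471,.1205,.0215,1.152)
p=env.camera_params('wrist')
im=env.read_camera('wrist');cv2.imwrite('pics/w8.png',cv2.resize(im[100:340,180:500],None,fx=2.5,fy=2.5,interpolation=cv2.INTER_CUBIC))
import pickle;pickle.dump(p,open('p8','wb'))
E
```

```text
clock: 18.2
tcp_pos: [0.4697, 0.1196, 0.178]
orientation: [-0.001, 0.209, 0.978, -0.0]
wrist_force: [-0.3, -0.2, 0.2]
finger_gap: 0.0848
clk 18.20 tcp [0.4697 0.1196 0.178 ] yaw 1.150 gap 0.0848 tilt [-1.2e-03 -3.0e-04 -1.0e+00] j6 0.50 F [-0.3 -0.2  0.2]
 shift now-axes mm [ -1.    1.5 156.5]
 tool-z turn -0.002 (world 0.002)  shift end-axes mm [ -0.8   1.4 156.5]
```

View pics/w8.png

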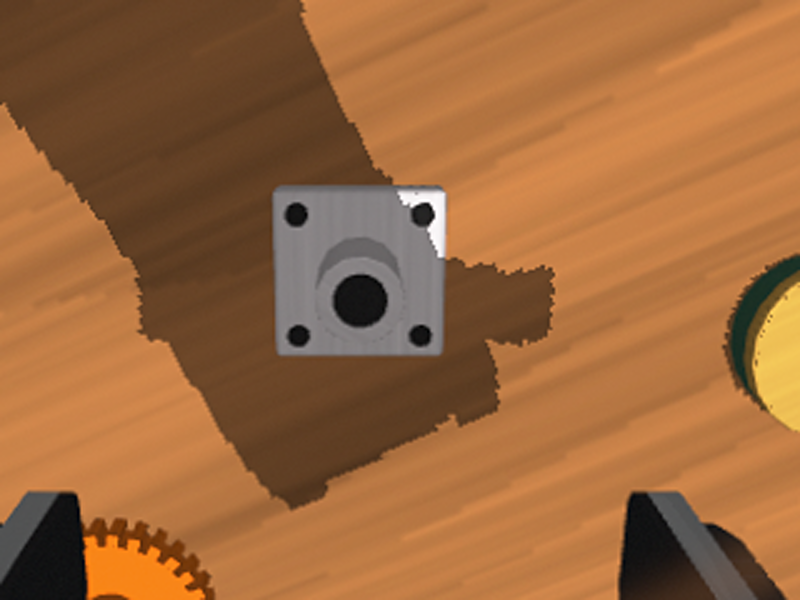

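Run:
```python
from h import *
import pickle
p=pickle.load(open('p8','rb'));U=lambda a:np.array(a)/2.5+[180,100]
h=world(p,U([(296,215),(423,214.5),(299,335.5),(420.5,335)]),.014)
print(h.mean(0),[np.arctan2(*(h[i]-h[j])[1::-1]).round(3) for i,j in((1,0),(3,2),(0,2),(1,3))])
print('bore',world(p,U([(360,300)]),.046))
print('yaw cam x', np.arctan2(p['view'][0][1],p['view'][0][0]))
go(.471,.1205,.0215,1.152)
s=env.get_state();r=rot(s)
V=np.array(p['view']);dz=.0016
# sg bore seen in w7 with nearly same camera pose relative to tool: tool-frame offset
X=world(p,U([(352,294)]),.0510-dz)[0];print('sg-cal tool offs',(r.inv().apply(X-s['tcp_pos'])*1e3).round(1),'flange bore tool offs',(r.inv().apply(world(p,U([(360,300)]),.046)[0]-s['tcp_pos'])*1e3).round(1),'holes',(r.inv().apply(h.mean(0)-s['tcp_pos'])*1e3).round(1))
```

```text
[0.46997009 0.12208109 0.014     ] [np.float64(1.155), np.float64(1.156), np.float64(2.729), np.float64(2.723)]
bore [[0.46970377 0.1220953  0.046     ]]
yaw cam x 1.1509101290584756
clk 18.25 tcp [0.4698 0.1195 0.1782] yaw 1.150 gap 0.0852 tilt [-7.e-04 -1.e-04 -1.e+00] j6 0.50 F [0.  0.1 0.3]
 shift now-axes mm [ -0.8   1.4 156.7]
 tool-z turn -0.002 (world 0.002)  shift end-axes mm [ -0.7   1.3 156.7]
sg-cal tool offs [ 3.900e+00 -1.000e-01  1.288e+02] flange bore tool offs [  1.1   2.3 132.2] holes [  0.8   2.4 164.2]
```

```bash
python3 -m pendant '[{"fingers":85,"delta_pos":[-1.2,2,40],"angular":[0,0,0]},{"fingers":85,"delta_pos":[0,0,40],"angular":[0,0,0]},{"fingers":85,"delta_pos":[0,0,35],"angular":[0,0,0]},{"fingers":85,"delta_pos":[0,0,25],"angular":[0,0,0]},{"fingers":85,"delta_pos":[0,0,16],"angular":[0,0,0]},{"fingers":60,"delta_pos":[0,0,0],"angular":[0,0,0]},{"fingers":22,"delta_pos":[0,0,0],"angular":[0,0,0]},{"fingers":22,"delta_pos":[0,0,0],"angular":[0,0,0]},{"fingers":22,"delta_pos":[0,0,0],"angular":[0,0,0]},{"fingers":22,"delta_pos":[0,0,0],"angular":[0,0,0]},{"fingers":22,"delta_pos":[0,0,0],"angular":[0,0,0]},{"fingers":22,"delta_pos":[0,0,0],"angular":[0,0,0]}]' 50; python3 -m pendant '[{"fingers":22,"delta_pos":[0,0,-2],"angular":[0,0,0]},{"fingers":22,"delta_pos":[0,0,-20],"angular":[0,0,0]},{"fingers":22,"delta_pos":[0,0,-40],"angular":[0,0,0]},{"fingers":22,"delta_pos":[0,0,-40],"angular":[0,0,0]},{"fingers":22,"delta_pos":[0,0,0],"angular":[0,0,0]},{"fingers":22,"delta_pos":[0,0,0],"angular":[0,0,0]},{"fingers":22,"delta_pos":[0,0,0],"angular":[0,0,0]}]' 80;python3 - <<'E'
from h import *
go(.3643,.285,.125,1.195)
E
```

```text
clock: 19.45
tcp_pos: [0.4731, 0.122, 0.0241]
orientation: [0.002, 0.208, 0.978, 0.0]
wrist_force: [0.4, -1.7, 5.8]
finger_gap: 0.0265
clock: 20.15
tcp_pos: [0.4705, 0.1221, 0.1233]
orientation: [-0.001, 0.208, 0.978, -0.0]
wrist_force: [-0.2, 0.2, -2.2]
finger_gap: 0.0255
clk 20.15 tcp [0.4705 0.1221 0.1233] yaw 1.152 gap 0.0255 tilt [-2.4e-03 -1.0e-04 -1.0e+00] j6 0.51 F [-0.2  0.2 -2.2]
 shift now-axes mm [163.3 105.6  -1.5]
 tool-z turn -0.043 (world 0.043)  shift end-axes mm [158.6 112.5  -1.7]
```

```bash
python3 -m pendant '[{"fingers":22,"delta_pos":[0,0,0],"angular":[0,0,-0.043]},{"fingers":22,"delta_pos":[17,12.5,0],"angular":[0,0,0]},{"fingers":22,"delta_pos":[33,22,0],"angular":[0,0,0]},{"fingers":22,"delta_pos":[33,22,0],"angular":[0,0,0]},{"fingers":22,"delta_pos":[33,23,0],"angular":[0,0,0]},{"fingers":22,"delta_pos":[28,22,0],"angular":[0,0,0]},{"fingers":22,"delta_pos":[15,11,0],"angular":[0,0,0]},{"fingers":22,"delta_pos":[0,0,0],"angular":[0,0,0]},{"fingers":22,"delta_pos":[0,0,0],"angular":[0,0,0]},{"fingers":22,"delta_pos":[0,0,0],"angular":[0,0,0]},{"fingers":22,"delta_pos":[0,0,0],"angular":[0,0,0]},{"fingers":22,"delta_pos":[0,0,0],"angular":[0,0,0]}]'
python3 - <<'E'
from h import *
go(.3643,.285,.0291,1.195)
p=env.camera_params('wrist');s=env.get_state()
def sq(c,h,z,a): return pix(p,[[c[0]+h*(i*np.cos(a)-j*np.sin(a)),c[1]+h*(i*np.sin(a)+j*np.cos(a)),z] for i,j in((1,1),(1,-1),(-1,-1),(-1,1))])
f=lambda q:((q-[180,120])*2.3).round(0).tolist()
print('pad pred (crop px)',f(sq((.3643,.285),.037,.005,1.195)));u=s['tcp_pos'][2]-.0241
print('flange bot',f(sq(s['tcp_pos'],.029,u,1.195)),'top',f(sq(s['tcp_pos'],.029,u+.014,1.195)),'hubc',f(pix(p,s['tcp_pos']+[0,0,.0219])))
im=env.read_camera('wrist');cv2.imwrite('pics/w9.png',cv2.resize(im[120:380,180:500],None,fx=2.3,fy=2.3,interpolation=cv2.INTER_CUBIC))
E
```

```text
clock: 21.35
tcp_pos: [0.3656, 0.2845, 0.1244]
orientation: [-0.0, 0.188, 0.982, -0.0]
wrist_force: [-1.2, 0.0, -2.8]
finger_gap: 0.0256
clk 21.35 tcp [0.3656 0.2845 0.1244] yaw 1.193 gap 0.0256 tilt [-2.e-04 -1.e-04 -1.e+00] j6 0.87 F [-1.2  0.  -2.8]
 shift now-axes mm [ 1.4  0.  95.3]
 tool-z turn -0.002 (world 0.002)  shift end-axes mm [ 1.4 -0.  95.3]
pad pred (crop px) [[445.0, 122.0], [436.0, 347.0], [212.0, 347.0], [203.0, 122.0]]
flange bot [[467.0, 235.0], [454.0, 486.0], [194.0, 486.0], [180.0, 235.0]] top [[479.0, 255.0], [463.0, 523.0], [184.0, 523.0], [168.0, 255.0]] hubc [[323.0, 485.0]]
```

View pics/w9.png

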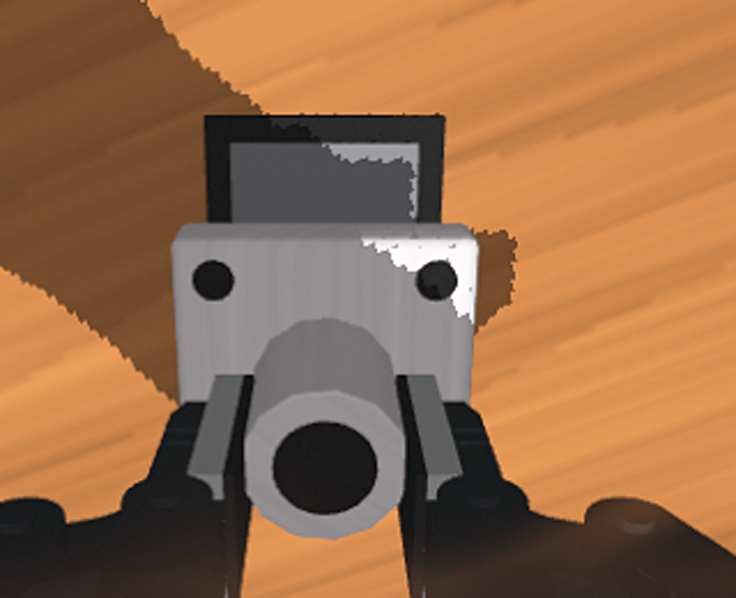

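```bash
python3 -m pendant '[{"fingers":22,"delta_pos":[0.9,0,25],"angular":[0,0,0]},{"fingers":22,"delta_pos":[0,0,35],"angular":[0,0,0]},{"fingers":22,"delta_pos":[0,0,20],"angular":[0,0,0]},{"fingers":22,"delta_pos":[0,0,11],"angular":[0,0,0]},{"fingers":22,"delta_pos":[0,0,2],"angular":[0,0,0]},{"fingers":22,"delta_pos":[0,0,0],"angular":[0,0,0]},{"fingers":22,"delta_pos":[0,0,0],"angular":[0,0,0]},{"fingers":22,"delta_pos":[0,0,0],"angular":[0,0,0]}]'|egrep 'tcp|wrist'; for i in 1 2; do python3 -m pendant '[{"fingers":22,"delta_pos":[0,0,1],"angular":[0,0,0]},{"fingers":22,"delta_pos":[0,0,0],"angular":[0,0,0]},{"fingers":22,"delta_pos":[0,0,0],"angular":[0,0,0]}]' | egrep 'tcp|wrist'; done
```

```text
tcp_pos: [0.3653, 0.286, 0.0327]
wrist_force: [0.1, -0.4, -2.4]
tcp_pos: [0.3644, 0.2856, 0.0308]
wrist_force: [1.3, -0.7, -2.0]
tcp_pos: [0.3643, 0.2855, 0.0295]
wrist_force: [-0.3, 0.2, -1.9]
```

```bash
python3 -m pendant '[{"fingers":22,"delta_pos":[0,0,1],"angular":[0,0,0]},{"fingers":22,"delta_pos":[0,0,0],"angular":[0,0,0]},{"fingers":22,"delta_pos":[0,0,0],"angular":[0,0,0]}]' | egrep 'tcp|wrist'
```

```text
tcp_pos: [0.3643, 0.2855, 0.0292]
wrist_force: [-2.8, -1.0, 4.9]
```

```bash
python3 -m pendant '[{"fingers":60,"delta_pos":[0,0,0],"angular":[0,0,0]},{"fingers":85,"delta_pos":[0,0,0],"angular":[0,0,0]},{"fingers":85,"delta_pos":[0,0,0],"angular":[0,0,0]},{"fingers":85,"delta_pos":[0,0,0],"angular":[0,0,0]},{"fingers":85,"delta_pos":[0,0,-20],"angular":[0,0,0]},{"fingers":85,"delta_pos":[0,0,-40],"angular":[0,0,0]},{"fingers":85,"delta_pos":[0,0,-45],"angular":[0,0,0]},{"fingers":85,"delta_pos":[0,0,-45],"angular":[0,0,0]},{"fingers":85,"delta_pos":[0,0,0],"angular":[0,0,0]},{"fingers":85,"delta_pos":[0,0,0],"angular":[0,0,0]},{"fingers":85,"delta_pos":[0,0,0],"angular":[0,0,0]}]'
python3 - <<'E'
from h import *
p=env.camera_params('wrist')
im=env.read_camera('wrist');cv2.imwrite('pics/w10.png',cv2.resize(im[100:340,180:500],None,fx=2.5,fy=2.5,interpolation=cv2.INTER_CUBIC))
# block: top-view foot: fit pose of the silhouette's foot corners
q=cv2.imread('pics/top0.png');cv2.imwrite('pics/bb.png',cv2.resize(q[190:238,352:416],(800,600),interpolation=cv2.INTER_CUBIC))
E
```

```text
clock: 24.2
tcp_pos: [0.3636, 0.2851, 0.1776]
orientation: [-0.001, 0.187, 0.982, -0.0]
wrist_force: [-0.7, 0.7, -0.3]
finger_gap: 0.0851
```

View pics/w10.png

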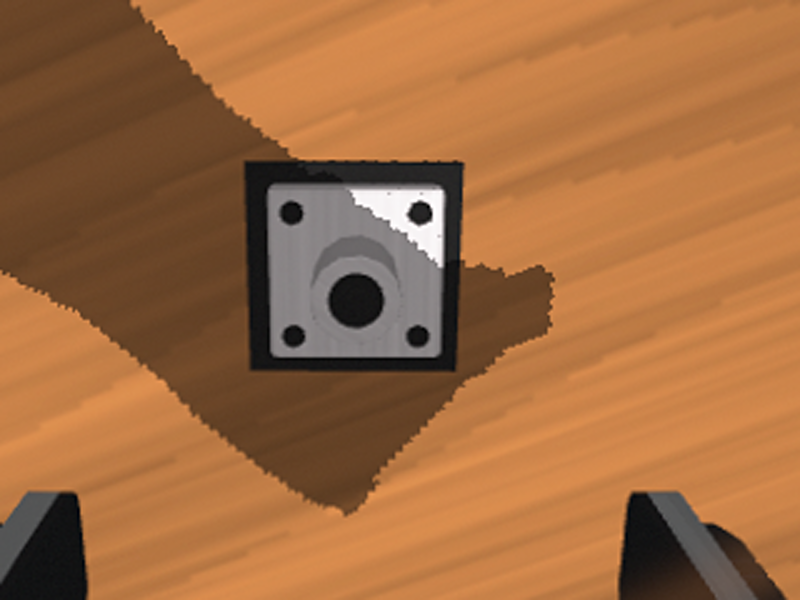

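```bash
python3 -m pendant '[{"fingers":85,"delta_pos":[0,0,0],"angular":[0,0,-0.13]},{"fingers":85,"delta_pos":[0,0,0],"angular":[0,0,-0.13]},{"fingers":85,"delta_pos":[0,0,0],"angular":[0,0,-0.13]},{"fingers":85,"delta_pos":[0,0,0],"angular":[0,0,-0.13]},{"fingers":85,"delta_pos":[0,0,0],"angular":[0,0,-0.13]},{"fingers":85,"delta_pos":[0,0,0],"angular":[0,0,-0.13]},{"fingers":85,"delta_pos":[0,0,0],"angular":[0,0,-0.13]},{"fingers":85,"delta_pos":[0,0,0],"angular":[0,0,-0.13]},{"fingers":85,"delta_pos":[0,0,0],"angular":[0,0,-0.13]},{"fingers":85,"delta_pos":[0,0,0],"angular":[0,0,-0.13]},{"fingers":85,"delta_pos":[0,0,0],"angular":[0,0,-0.13]},{"fingers":85,"delta_pos":[0,0,0],"angular":[0,0,-0.07]}]'
python3 - <<'E'
from h import *
go(.646,-.153,.178,2.696)
E
```

```text
clock: 25.45
tcp_pos: [0.3633, 0.2849, 0.1768]
orientation: [-0.002, -0.535, 0.845, 0.0]
wrist_force: [-0.6, -1.2, -0.4]
finger_gap: 0.0851
clk 25.45 tcp [0.3633 0.2849 0.1768] yaw 2.699 gap 0.0851 tilt [-0.0032 -0.0016 -1.    ] j6 -0.64 F [-0.6 -1.2 -0.4]
 shift now-axes mm [ 274.7 -443.    -1.4]
 tool-z turn 0.003 (world -0.003)  shift end-axes mm [ 273.3 -443.9   -1.2]
```

View pics/bb.png

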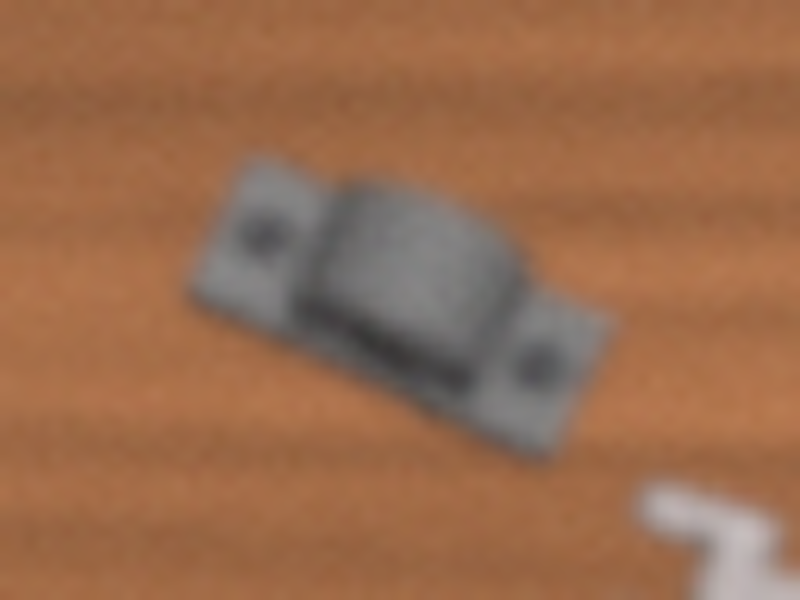

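```bash
python3 -m pendant '[{"fingers":85,"delta_pos":[12,-20,0],"angular":[0,0,0]},{"fingers":85,"delta_pos":[25,-40,0],"angular":[0,0,0]},{"fingers":85,"delta_pos":[25,-40,0],"angular":[0,0,0]},{"fingers":85,"delta_pos":[25,-40,0],"angular":[0,0,0]},{"fingers":85,"delta_pos":[25,-40,0],"angular":[0,0,0]},{"fingers":85,"delta_pos":[25,-40,0],"angular":[0,0,0]},{"fingers":85,"delta_pos":[25,-40,0],"angular":[0,0,0]},{"fingers":85,"delta_pos":[25,-40,0],"angular":[0,0,0]},{"fingers":85,"delta_pos":[25,-40,0],"angular":[0,0,0]},{"fingers":85,"delta_pos":[25,-40,0],"angular":[0,0,0]},{"fingers":85,"delta_pos":[25,-40,0],"angular":[0,0,0]},{"fingers":85,"delta_pos":[11,-22,0],"angular":[0,0,0]}]' >/dev/null; python3 -m pendant '[{"fingers":85,"delta_pos":[0,0,0],"angular":[0,0,0]},{"fingers":85,"delta_pos":[0,0,0],"angular":[0,0,0]},{"fingers":85,"delta_pos":[0,0,0],"angular":[0,0,0]},{"fingers":85,"delta_pos":[0,0,0],"angular":[0,0,0]},{"fingers":85,"delta_pos":[0,0,0],"angular":[0,0,0]},{"fingers":85,"delta_pos":[0,0,0],"angular":[0,0,0]}]' >/dev/null
python3 - <<'E'
from h import *
p=env.camera_params('top');w=world(p,[(352+263/12.5-.5,190+235/12.5-.5),(352+541/12.5-.5,190+365/12.5-.5)],.014);print(w.mean(0),np.arctan2(*(w[0]-w[1])[1::-1]))
go(.646,-.153,.0215,2.696)
import pickle
p=env.camera_params('wrist');pickle.dump(p,open('p11','wb'))
im=env.read_camera('wrist');cv2.imwrite('pics/w11.png',cv2.resize(im[100:340,180:500],None,fx=2.5,fy=2.5,interpolation=cv2.INTER_CUBIC))
E
```

```text
[ 0.64557342 -0.15132753  0.014     ] 1.127276136142882
clk 27.25 tcp [ 0.6449 -0.1509  0.179 ] yaw 2.696 gap 0.0847 tilt [ 5.e-04 -1.e-04 -1.e+00] j6 -1.48 F [0.4 0.7 0.9]
 shift now-axes mm [  1.5  -1.8 157.5]
 tool-z turn -0.000 (world 0.000)  shift end-axes mm [  1.5  -1.9 157.5]
```

View pics/w11.png

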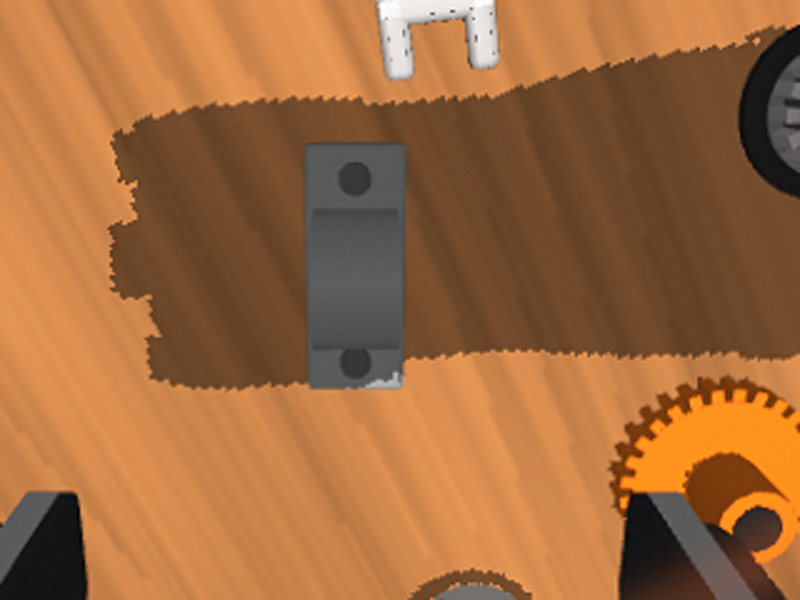

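Run:
```python
from h import *
import pickle
p=pickle.load(open('p11','rb'));U=lambda a:np.array(a)/2.5+[180,100]
h=world(p,U([(354.5,178),(356,363)]),.0145);s=env.get_state();r=rot(s)
print(h.mean(0),np.arctan2(*(h[0]-h[1])[1::-1])+np.pi,'tool',(r.inv().apply(h-s['tcp_pos'])*1e3).round(1))
f=world(p,U([(304.5,144),(405,144),(308,388),(403,388)]),.012);print('foot tool',(r.inv().apply(f-s['tcp_pos'])*1e3).round(1),(r.inv().apply(f.mean(0)-s['tcp_pos'])*1e3).round(1))
go(.646,-.152,.0215,2.696)
```

```text
[ 0.64308444 -0.1512664   0.0145    ] 1.1350689104520666 tool [[ 33.2   1.4 164.5]
 [-31.    2.  164.5]]
foot tool [[ 44.  -15.1 167. ]
 [ 44.   17.9 167. ]
 [-41.3 -14.9 167. ]
 [-41.2  18.7 167. ]] [  1.4   1.7 167. ]
clk 27.30 tcp [ 0.645 -0.151  0.179] yaw 2.696 gap 0.0852 tilt [ 5.e-04 -1.e-04 -1.e+00] j6 -1.48 F [-0.1 -0.5  0.1]
 shift now-axes mm [  0.5  -1.3 157.5]
 tool-z turn -0.000 (world 0.000)  shift end-axes mm [  0.5  -1.3 157.5]
```

```bash
python3 -m pendant '[{"fingers":85,"delta_pos":[-0.3,0.8,40],"angular":[0,0,-0.004]},{"fingers":85,"delta_pos":[0,0,40],"angular":[0,0,0]},{"fingers":85,"delta_pos":[0,0,35],"angular":[0,0,0]},{"fingers":85,"delta_pos":[0,0,25],"angular":[0,0,0]},{"fingers":70,"delta_pos":[0,0,16],"angular":[0,0,0]},{"fingers":55,"delta_pos":[0,0,0],"angular":[0,0,0]},{"fingers":40,"delta_pos":[0,0,0],"angular":[0,0,0]},{"fingers":22,"delta_pos":[0,0,0],"angular":[0,0,0]},{"fingers":22,"delta_pos":[0,0,0],"angular":[0,0,0]},{"fingers":22,"delta_pos":[0,0,0],"angular":[0,0,0]},{"fingers":22,"delta_pos":[0,0,0],"angular":[0,0,0]},{"fingers":22,"delta_pos":[0,0,0],"angular":[0,0,0]}]' 50; python3 -m pendant '[{"fingers":22,"delta_pos":[0,0,-2],"angular":[0,0,0]},{"fingers":22,"delta_pos":[0,0,-20],"angular":[0,0,0]},{"fingers":22,"delta_pos":[0,0,-40],"angular":[0,0,0]},{"fingers":22,"delta_pos":[0,0,-40],"angular":[0,0,0]},{"fingers":22,"delta_pos":[0,0,0],"angular":[0,0,0.1]},{"fingers":22,"delta_pos":[0,0,0],"angular":[0,0,0.1]},{"fingers":22,"delta_pos":[0,0,0],"angular":[0,0,0.1]},{"fingers":22,"delta_pos":[0,0,0],"angular":[0,0,0.1]},{"fingers":22,"delta_pos":[0,0,0],"angular":[0,0,0.1]},{"fingers":22,"delta_pos":[0,0,0],"angular":[0,0,0.09]},{"fingers":22,"delta_pos":[0,0,0],"angular":[0,0,0]}]' 80;python3 - <<'E'
from h import *
go(.5618,-.4213,.125,2.108)
E
```

```text
clock: 28.5
tcp_pos: [0.6457, -0.1514, 0.0244]
orientation: [0.001, -0.535, 0.845, -0.001]
wrist_force: [-0.4, -0.3, 6.5]
finger_gap: 0.0271
clock: 29.6
tcp_pos: [0.6437, -0.1508, 0.1235]
orientation: [-0.001, -0.266, 0.964, 0.001]
wrist_force: [-0.8, 0.4, -3.8]
finger_gap: 0.0266
clk 29.60 tcp [ 0.6437 -0.1508  0.1235] yaw 2.109 gap 0.0266 tilt [-2.1e-03  8.0e-04 -1.0e+00] j6 -0.89 F [-0.8  0.4 -3.8]
 shift now-axes mm [ 208.9 -190.4   -1.5]
 tool-z turn 0.001 (world -0.001)  shift end-axes mm [ 208.8 -190.5   -1.5]
```

```bash
python3 -m pendant '[{"fingers":22,"delta_pos":[14,-13,0],"angular":[0,0,0]},{"fingers":22,"delta_pos":[30,-27,0],"angular":[0,0,0]},{"fingers":22,"delta_pos":[30,-27,0],"angular":[0,0,0]},{"fingers":22,"delta_pos":[30,-27,0],"angular":[0,0,0]},{"fingers":22,"delta_pos":[30,-27,0],"angular":[0,0,0]},{"fingers":22,"delta_pos":[30,-27,0],"angular":[0,0,0]},{"fingers":22,"delta_pos":[30,-28,0],"angular":[0,0,0]},{"fingers":22,"delta_pos":[14,-14,0],"angular":[0,0,0]},{"fingers":22,"delta_pos":[0,0,0],"angular":[0,0,0]},{"fingers":22,"delta_pos":[0,0,0],"angular":[0,0,0]},{"fingers":22,"delta_pos":[0,0,0],"angular":[0,0,0]},{"fingers":22,"delta_pos":[0,0,0],"angular":[0,0,0]}]'; python3 -m pendant '[{"fingers":22,"delta_pos":[0,0,0],"angular":[0,0,0]},{"fingers":22,"delta_pos":[0,0,0],"angular":[0,0,0]}]' >/dev/null
python3 - <<'E'
from h import *
go(.5618,-.4213,.0294,2.108)
p=env.camera_params('wrist');s=env.get_state();y=rot(s).apply([0,1,0]);a=np.arctan2(y[1],y[0])-np.pi/2
def rc(c,hx,hy,z,a): return (pix(p,[[c[0]+i*hx*np.cos(a)-j*hy*np.sin(a),c[1]+i*hx*np.sin(a)+j*hy*np.cos(a),z] for i,j in((1,1),(1,-1),(-1,-1),(-1,1))])-[180,60])*2.3
print('pad',rc((.5618,-.4213),.051,.025,.005,.537).round(0).tolist());u=s['tcp_pos'][2]-.0244
print('foot bot',rc(s['tcp_pos'],.043,.017,u,a).round(0).tolist(),'top',rc(s['tcp_pos'],.043,.017,u+.012,a).round(0).tolist())
im=env.read_camera('wrist');cv2.imwrite('pics/w12.png',cv2.resize(im[60:320,180:500],None,fx=2.3,fy=2.3,interpolation=cv2.INTER_CUBIC))
E
```

```text
clock: 30.8
tcp_pos: [0.5638, -0.4193, 0.1246]
orientation: [-0.0, -0.267, 0.964, 0.0]
wrist_force: [0.6, 0.5, -3.4]
finger_gap: 0.0268
clk 31.00 tcp [ 0.5638 -0.4199  0.1247] yaw 2.111 gap 0.0265 tilt [ 1.e-04  0.e+00 -1.e+00] j6 -1.29 F [ 0.4  0.2 -3.8]
 shift now-axes mm [ 2.4 -0.2 95.3]
 tool-z turn 0.003 (world -0.003)  shift end-axes mm [ 2.4 -0.2 95.3]
pad [[396.0, 520.0], [247.0, 520.0], [240.0, 210.0], [406.0, 210.0]]
foot bot [[396.0, 677.0], [247.0, 676.0], [236.0, 303.0], [408.0, 303.0]] top [[401.0, 710.0], [243.0, 710.0], [229.0, 316.0], [414.0, 316.0]]
```

View pics/w12.png

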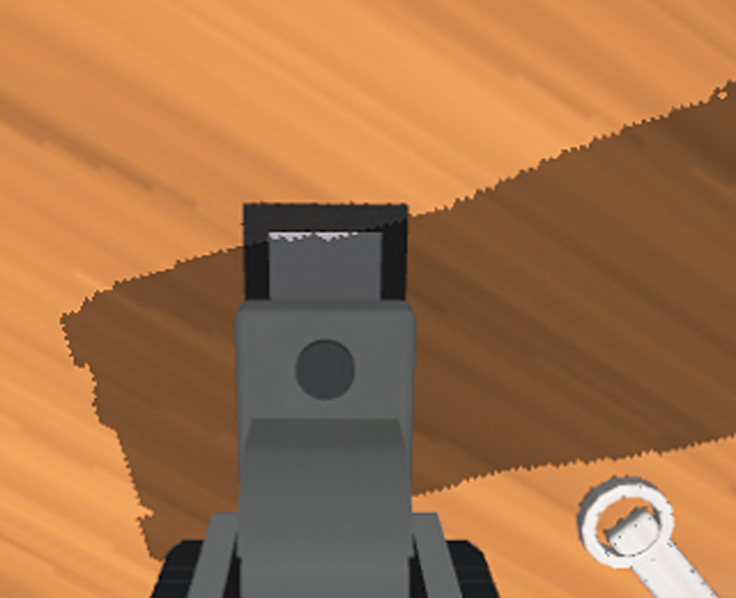

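```bash
python3 -m pendant '[{"fingers":22,"delta_pos":[3.2,0,25],"angular":[0,0,0]},{"fingers":22,"delta_pos":[0,0,35],"angular":[0,0,0]},{"fingers":22,"delta_pos":[0,0,20],"angular":[0,0,0]},{"fingers":22,"delta_pos":[0,0,11],"angular":[0,0,0]},{"fingers":22,"delta_pos":[0,0,2],"angular":[0,0,0]},{"fingers":22,"delta_pos":[0,0,0],"angular":[0,0,0]},{"fingers":22,"delta_pos":[0,0,0],"angular":[0,0,0]},{"fingers":22,"delta_pos":[0,0,0],"angular":[0,0,0]}]'|egrep 'tcp|wrist'; for i in 1 2; do python3 -m pendant '[{"fingers":22,"delta_pos":[0,0,1],"angular":[0,0,0]},{"fingers":22,"delta_pos":[0,0,0],"angular":[0,0,0]},{"fingers":22,"delta_pos":[0,0,0],"angular":[0,0,0]}]' | egrep 'tcp|wrist'; done; python3 -c "
from h import *
go(.5618,-.4213,.03,2.108)"
```

```text
tcp_pos: [0.5613, -0.4231, 0.0331]
wrist_force: [0.5, -0.4, -2.8]
tcp_pos: [0.5605, -0.4224, 0.0307]
wrist_force: [-0.1, -0.2, -3.9]
tcp_pos: [0.5606, -0.4225, 0.0296]
wrist_force: [0.2, -0.4, -3.8]
clk 32.45 tcp [ 0.5606 -0.4225  0.0296] yaw 2.109 gap 0.0263 tilt [ 2.e-04 -1.e-04 -1.e+00] j6 -1.30 F [ 0.2 -0.4 -3.8]
 shift now-axes mm [-1.6  0.4 -0.4]
 tool-z turn 0.001 (world -0.001)  shift end-axes mm [-1.6  0.4 -0.4]
```

```bash
python3 -m pendant '[{"fingers":22,"delta_pos":[0,0,1],"angular":[0,0,0]},{"fingers":22,"delta_pos":[0,0,0],"angular":[0,0,0]},{"fingers":22,"delta_pos":[0,0,0],"angular":[0,0,0]}]' | egrep 'tcp|wrist'
```

```text
tcp_pos: [0.5606, -0.4224, 0.0295]
wrist_force: [-3.3, 2.3, 5.3]
```

```bash
python3 -m pendant '[{"fingers":45,"delta_pos":[0,0,0],"angular":[0,0,0]},{"fingers":70,"delta_pos":[0,0,0],"angular":[0,0,0]},{"fingers":85,"delta_pos":[0,0,0],"angular":[0,0,0]},{"fingers":85,"delta_pos":[0,0,0],"angular":[0,0,0]},{"fingers":85,"delta_pos":[0,0,-20],"angular":[0,0,0]},{"fingers":85,"delta_pos":[0,0,-40],"angular":[0,0,0]},{"fingers":85,"delta_pos":[0,0,-45],"angular":[0,0,0]},{"fingers":85,"delta_pos":[0,0,-45],"angular":[0,0,0]},{"fingers":85,"delta_pos":[0,0,0],"angular":[0,0,0]},{"fingers":85,"delta_pos":[0,0,0],"angular":[0,0,0]},{"fingers":85,"delta_pos":[0,0,0],"angular":[0,0,0]}]'
python3 - <<'E'
from h import *
im=env.read_camera('wrist');cv2.imwrite('pics/w13.png',cv2.resize(im[100:340,180:500],None,fx=2.5,fy=2.5,interpolation=cv2.INTER_CUBIC))
go(.3988,-.3217,.178,1.295)
E
```

```text
clock: 33.85
tcp_pos: [0.56, -0.4219, 0.1771]
orientation: [-0.0, -0.266, 0.964, 0.001]
wrist_force: [-0.6, -0.5, -0.2]
finger_gap: 0.0852
clk 33.90 tcp [ 0.5598 -0.4217  0.1765] yaw 2.109 gap 0.0846 tilt [-0.0024  0.0024 -1.    ] j6 -1.30 F [-0.5 -0.  -0.9]
 shift now-axes mm [ 86.9 168.4  -0.9]
 tool-z turn 0.814 (world -0.814)  shift end-axes mm [182.1  52.4  -1.5]
```

No more pictures can be viewed, so from here I'll measure the edges numerically.

Run:
```python
import cv2,numpy as np
im=cv2.imread('pics/w13.png');g=cv2.cvtColor(im,cv2.COLOR_BGR2GRAY);s=cv2.cvtColor(im,cv2.COLOR_BGR2HSV)[...,1]
m=(((s<110)&(g<130)).astype(np.uint8))
n,l,st,c=cv2.connectedComponentsWithStats(m)
for i in range(1,n):
    if st[i,4]>4000: print(st[i],c[i].round(0))
for y in (170,200,230): print('row',y,g[y,280:430:3])
for x in (335,355,375): print('col',x,g[90:220:3,x]); print('  bot',g[330:440:3,x])
```

```text
[ 733    0   67  132 6710] [771.  54.]
[  278   124   149   287 40568] [351. 265.]
[  620   490   164   110 11615] [686. 555.]
[   0  492   87  108 8211] [ 42. 550.]
row 170 [23 22 23 21 22 19 64 85 86 88 88 88 88 87 88 87 87 87 88 74 56 53 54 54
 54 55 51 70 88 87 86 87 87 88 87 88 87 87 87 86 74 38 20 25 23 23 22 20
 29 66]
row 200 [27 22 24 22 21 13 62 85 87 88 88 86 87 87 87 88 88 89 90 89 87 78 68 66
 66 73 84 88 88 88 88 89 88 88 88 87 87 87 87 87 69 30 21 22 22 21 23 22
 31 71]
row 230 [33 23 23 22 23 15 61 84 82 78 78 77 78 77 78 77 77 78 78 78 78 78 78 78
 78 78 78 78 77 78 77 78 78 78 78 78 77 78 79 87 64 25 21 21 23 24 24 23
 44 81]
col 335 [152 151 149 146 142 138 136 134 135 136 154  69  38  41  42  41  41  39
  43  66  83  86  88  86  86  87  88  83  60  55  55  57  56  60  72  82
  90  88  88  88  88  79  70  71]
  bot [ 82  82  79  79  79  77  75  73  70  74  80  65  62  60  60  64  74  85
  90  88  88  91  71  14  22  22  22  52  82  75  65  88 155 150 149 151
 156]
col 355 [151 151 152 153 152 151 151 147 141 138 152  60  36  41  41  41  40  38
  44  69 122  88  86  88  88  86  55  57  55  57  56  55  56  56  56  55
  55  84  90  88  88  79  69  71]
  bot [ 82  82  80  78  78  77  76  74  70  63  56  55  56  56  55  54  55  54
  58  80  89  89  71  14  23  21  21  52  82  99 141 144 142 145 145 146
 149]
col 375 [151 151 148 148 149 150 151 154 153 151 168  67  37  40  40  41  43  29
  27  68  83  86  88  89  88  88  87  87  87  87  87  87  87  86  86  85
  87  88  88  88  88  79  69  69]
  bot [ 82  82  81  79  78  77  76  74  69  72  86  89  89  88  89  89  89  89
  90  89  90  90  71  13  24  21  21  92 166 150 146 144 144 145 144 142
 143]
```

Run:
```python
import cv2
for f,rows in (('w4',(260,)),('w7',(260,)),):
    g=cv2.cvtColor(cv2.imread(f'pics/{f}.png'),cv2.COLOR_BGR2GRAY);y0=105 if f=='w4' else 160
    for x in (340,348,355,362): print(f,x,g[y0:y0+66:2,x],'bot',g[330:400:3,x])
    print('row',g[rows[0],215:500:3])
```

```text
w4 340 [ 71  72  72  71  73  73  78  71  48  25  20  21  21  20  21  21  21  21
  21  18  21  54  82  74  73  79  85  94 109 115 115 112 112] bot [118 118 119  97  49  51  53  52  51  51  51  52  52  59  69  71  76  84
  67  68  68  72  74  82]
w4 348 [72 73 73 73 74 74 79 73 50 27 22 21 22 23 22 22 21 22 22 17 32 63 80 75
 74 73 73 74 74 75 75 77 67] bot [126 122 119 118  73  46  53  52  52  51  51  52  51  82 119 112 115 106
  63  68  71  72  80  84]
w4 355 [71 73 74 73 74 76 83 71 36 23 21 21 22 23 23 21 22 24 21 18 36 65 80 74
 74 74 73 71 70 74 77 73 60] bot [118 118 121 124  94  52  53  52  51  51  51  51  52  46  32  27  27  45
  73  69  72  76  83  85]
w4 362 [ 72  73  73  74  75  77  84  72  35  23  21  22  22  21  21  22  22  21
  20  20  32  61  81  75  73  82  85  96 119 116 115 113 114] bot [121 118 119 119  80  47  52  53  52  52  51  50  51  55  49  31  34  61
  71  70  74  80  85  86]
row [ 80  80  63  27  19  23  23  21  30  88 107 103 103  95  60  51  53  52
  52  53  52  52  52  53  53  52  52  52  52  53  52  51  52  54  78  89
  89  89  89  96 112 117 118 117 120
[... 842 characters left out ...]
80  80  81  81  80  79  79  79  80  76
  76  75  73  73  72  72]
w7 362 [ 76  74  74  74  74  74  39  11  21  21  21  21  20  21  21  18  18  40
  76  89  89 104 118 114 114 113 116 112  89  50  47  52  53] bot [111 109  60  12  21  46  80  79  80  80  81  80  79  79  80  80  78  77
  75  74  73  74  72  72]
row [ 78  78  79  79  79  79  80  78  80  79  78  79  79  79  79  83  61  23
  20  21  21  21  20  91 114 111 111 103  61  49  52  49  68  86  88  87
  96 111 115 116 115 114 114 115 114 113 116 115 112 113 115 116 115 110
 113 109  92  85  83  65  51  52  50  54  86 101  88  78  43  20  19  20
  23  21  15  43  76  80  80  80  80  78  79  75 114 130  94  94  75  62
 122 161 107 148 150]
```

The numeric margins show the block centred to about 1 mm. The large gear, though, sits about 2.6 mm off: a strip of inlay shows on its robot side. I'll regrasp it and correct that.

```bash
python3 -m pendant '[{"fingers":85,"delta_pos":[0,0,0],"angular":[0,0,0.13]},{"fingers":85,"delta_pos":[0,0,0],"angular":[0,0,0.13]},{"fingers":85,"delta_pos":[0,0,0],"angular":[0,0,0.13]},{"fingers":85,"delta_pos":[0,0,0],"angular":[0,0,0.13]},{"fingers":85,"delta_pos":[0,0,0],"angular":[0,0,0.13]},{"fingers":85,"delta_pos":[0,0,0],"angular":[0,0,0.13]},{"fingers":85,"delta_pos":[0,0,0],"angular":[0,0,0.034]},{"fingers":85,"delta_pos":[20,6,0],"angular":[0,0,0]},{"fingers":85,"delta_pos":[42,12,0],"angular":[0,0,0]},{"fingers":85,"delta_pos":[42,12,0],"angular":[0,0,0]},{"fingers":85,"delta_pos":[42,12,0],"angular":[0,0,0]},{"fingers":85,"delta_pos":[36,10,0],"angular":[0,0,0]}]' >/dev/null; python3 -m pendant '[{"fingers":85,"delta_pos":[0,0,0],"angular":[0,0,0]},{"fingers":85,"delta_pos":[0,0,0],"angular":[0,0,0]},{"fingers":85,"delta_pos":[0,0,0],"angular":[0,0,0]},{"fingers":85,"delta_pos":[0,0,0],"angular":[0,0,0]},{"fingers":85,"delta_pos":[0,0,0],"angular":[0,0,0]}]' >/dev/null;  python3 -c "
from h import *
go(.3985,-.3215,.029,1.295)"
```

```text
clk 35.60 tcp [ 0.4003 -0.3234  0.1782] yaw 1.295 gap 0.0849 tilt [-0.e+00  2.e-04 -1.e+00] j6 -0.56 F [ 0.3 -0.6  1. ]
 shift now-axes mm [  2.2   1.3 149.2]
 tool-z turn 0.000 (world -0.000)  shift end-axes mm [  2.3   1.3 149.2]
```

```bash
python3 -m pendant '[{"fingers":85,"delta_pos":[2.2,1.3,40],"angular":[0,0,0]},{"fingers":85,"delta_pos":[0,0,40],"angular":[0,0,0]},{"fingers":85,"delta_pos":[0,0,35],"angular":[0,0,0]},{"fingers":85,"delta_pos":[0,0,22],"angular":[0,0,0]},{"fingers":85,"delta_pos":[0,0,11.5],"angular":[0,0,0]},{"fingers":60,"delta_pos":[0,0,0],"angular":[0,0,0]},{"fingers":22,"delta_pos":[0,0,0],"angular":[0,0,0]},{"fingers":22,"delta_pos":[0,0,0],"angular":[0,0,0]},{"fingers":22,"delta_pos":[0,0,0],"angular":[0,0,0]},{"fingers":22,"delta_pos":[0,0,0],"angular":[0,0,0]},{"fingers":22,"delta_pos":[0,0,0],"angular":[0,0,0]},{"fingers":22,"delta_pos":[0,0,0],"angular":[0,0,0]}]' 50; python3 -m pendant '[{"fingers":22,"delta_pos":[0,0,-2],"angular":[0,0,0]},{"fingers":22,"delta_pos":[0,0,-4],"angular":[0,0,0]},{"fingers":22,"delta_pos":[0,0,0],"angular":[0,0,0]},{"fingers":22,"delta_pos":[0,0,0],"angular":[0,0,0]},{"fingers":22,"delta_pos":[0,0,0],"angular":[0,0,0]}]' 80
```

```text
clock: 36.8
tcp_pos: [0.3987, -0.3217, 0.0317]
orientation: [0.001, 0.137, 0.991, -0.001]
wrist_force: [-0.5, 1.1, 6.2]
finger_gap: 0.0266
clock: 37.3
tcp_pos: [0.3975, -0.3207, 0.0357]
orientation: [-0.0, 0.137, 0.991, 0.0]
wrist_force: [0.3, -0.4, -5.8]
finger_gap: 0.0251
```

```bash
python3 -m pendant '[{"fingers":22,"delta_pos":[1.3,-0.3,0],"angular":[0,0,0]},{"fingers":22,"delta_pos":[1.3,-0.3,0],"angular":[0,0,0]},{"fingers":22,"delta_pos":[0,0,2],"angular":[0,0,0]},{"fingers":22,"delta_pos":[0,0,0],"angular":[0,0,0]},{"fingers":22,"delta_pos":[0,0,0],"angular":[0,0,0]},{"fingers":22,"delta_pos":[0,0,0],"angular":[0,0,0]}]'; for i in 1 2; do python3 -m pendant '[{"fingers":22,"delta_pos":[0,0,1],"angular":[0,0,0]},{"fingers":22,"delta_pos":[0,0,0],"angular":[0,0,0]},{"fingers":22,"delta_pos":[0,0,0],"angular":[0,0,0]}]' | egrep 'tcp|wrist'; done
```

```text
clock: 37.9
tcp_pos: [0.3952, -0.3209, 0.0341]
orientation: [0.0, 0.137, 0.991, 0.0]
wrist_force: [-0.3, 0.4, -5.7]
finger_gap: 0.0252
tcp_pos: [0.3951, -0.3208, 0.033]
wrist_force: [0.4, -0.4, -6.4]
tcp_pos: [0.3951, -0.3208, 0.032]
wrist_force: [0.5, 0.2, -6.9]
```

```bash
python3 -m pendant '[{"fingers":22,"delta_pos":[0,0,1],"angular":[0,0,0]},{"fingers":22,"delta_pos":[0,0,0],"angular":[0,0,0]},{"fingers":22,"delta_pos":[0,0,0],"angular":[0,0,0]}]' | egrep 'tcp|wrist'
```

```text
tcp_pos: [0.3952, -0.3209, 0.0318]
wrist_force: [-3.7, 1.2, 6.1]
```

```bash
python3 -m pendant '[{"fingers":45,"delta_pos":[0,0,0],"angular":[0,0,0]},{"fingers":70,"delta_pos":[0,0,0],"angular":[0,0,0]},{"fingers":85,"delta_pos":[0,0,0],"angular":[0,0,0]},{"fingers":85,"delta_pos":[0,0,0],"angular":[0,0,0]},{"fingers":85,"delta_pos":[0,0,-20],"angular":[0,0,0]},{"fingers":85,"delta_pos":[0,0,-40],"angular":[0,0,0]},{"fingers":85,"delta_pos":[0,0,-45],"angular":[0,0,0]},{"fingers":85,"delta_pos":[0,0,-42],"angular":[0,0,0]},{"fingers":85,"delta_pos":[0,0,0],"angular":[0,0,0]},{"fingers":85,"delta_pos":[0,0,0],"angular":[0,0,0]},{"fingers":85,"delta_pos":[0,0,0],"angular":[0,0,0]},{"fingers":85,"delta_pos":[0,0,0],"angular":[0,0,0]}]'|egrep 'tcp|wrist'
python3 - <<'E'
from h import *
im=cv2.resize(env.read_camera('wrist')[100:340,180:500],None,fx=2.5,fy=2.5,interpolation=cv2.INTER_CUBIC);cv2.imwrite('pics/w14.png',im)
g=cv2.cvtColor(im,cv2.COLOR_BGR2GRAY)
for x in (332,340,348,355,362,370): print(x,g[105:175:2,x])
for y in (240,250,260): print('L',g[y,210:260:2],'R',g[y,450:500:2])
print('bot',g[365:410:2,340],g[365:410:2,355])
E
```

```text
tcp_pos: [0.3944, -0.32, 0.1764]
wrist_force: [0.5, -0.9, -0.2]
332 [ 75  74  73  74  72  74  74  73  73  72  73  72  73  74  74  74  80  73
  46  23  20  22  21  21  22  23  23  22  19  16  75  97  97 120 117]
340 [74 74 73 72 73 73 74 73 72 72 73 73 73 74 74 75 83 70 32 21 19 21 22 22
 21 22 23 21 21 30 63 85 91 97 96]
348 [74 74 73 74 73 73 73 73 72 73 73 74 74 74 75 76 87 66 16 20 24 23 21 22
 20 23 23 21 21 18 51 75 77 73 73]
355 [ 72  73  73  73  73  73  73  72  72  73  72  72  75  75  74  78  84  60
  16  20  23  21  21  24  23  22  20  19  23  52  84 101 109 118 116]
362 [ 74  73  73  73  73  73  73  73  73  73  74  74  75  76  76  78  86  69
  27  21  20  20  20  21  22  21  21  19  22  39  84 102 106 122 121]
370 [73 73 73 73 73 72 73 73 73 74 74 75 75 76 78 78 81 79 60 23 17 22 24 23
 23 23 22 22 21 20 14 50 82 74 72]
L [155 154 156 155 136  92  45  20  20  22  20  21  22  21  20  12  41  82
  93  92  90  87  87  88  72] R [110 115 119 109  65  25  14  21  22  23  23  22  19  20  42  66  76  74
  75  76  78  81  82  81  82]
L [160 166 158 119  65  34  21  20  22  22  21  21  19  21  43  86 114 118
 114 113 118 108  82  59  53] R [116 110 100  89  67  37  21  19  21  23  24  24  22  21  17  41  68  81
  80  80  80  79  79  80  80]
L [101 100  93  84  65  27  15  21  22  20  21  23  23  20  22  52  77  86
  88  92  82  64  52  50  53] R [85 89 89 89 90 97 75 37 17 21 21 22 23 21 18 22 54 83 83 81 81 81 82 82
 81]
bot [ 53  52  51  52  53  53  68  97 118 114 115 119 106  67  21  15  28  53
  77  72  69  69  71] [52 52 53 52 53 54 50 30  7 12 14 16 18 21 21 19 25 49 75 71 72 72 75]
```

Run:
```python
from h import *
t=env.read_camera('top');a=cv2.imread('pics/top0.png')
d=np.abs(t.astype(int)-a).max(2)
for n,(x,y) in dict(tub=(324,204),tin=(227,243),blue=(228,180),orange=(335,245),wrench=(428,241)).items(): print(n,'mean diff',d[y-18:y+18,x-18:x+18].mean().round(1))
p=env.camera_params('top');n=np.nan
hsv=cv2.cvtColor(cv2.resize(t,None,fx=4,fy=4,interpolation=cv2.INTER_CUBIC),cv2.COLOR_BGR2HSV)
for nm,c,exp in (('sg',(.4757,-.1312),.051),('fl',(.3643,.285),.051)):
    q=pix(p,[[*c,exp]])[0];x,y=np.round(q).astype(int);g=cv2.cvtColor(t,cv2.COLOR_BGR2GRAY)[y-6:y+7,x-6:x+7].astype(float)
    w=np.clip(np.percentile(g,15)-g+10,0,None);Y,X=np.mgrid[-6:7,-6:7];k=(X**2+Y**2)<20;w=w*k
    b=world(p,[(x+(w*X).sum()/w.sum(),y+(w*Y).sum()/w.sum())],exp)[0];print(nm,'bore',b.round(4),'pad',c)
go(.396,-.32,.18)
```

```text
tub mean diff 9.2
tin mean diff 9.2
blue mean diff 8.6
orange mean diff 8.8
wrench mean diff 9.2
sg bore [ 0.4753 -0.131   0.051 ] pad (0.4757, -0.1312)
fl bore [0.3632 0.2865 0.051 ] pad (0.3643, 0.285)
clk 40.10 tcp [ 0.3945 -0.3202  0.1766] yaw 1.295 gap 0.0849 tilt [-0.0018  0.0021 -1.    ] j6 -0.56 F [0.  0.7 0.1]
 shift now-axes mm [-1.4  0.6 -3.4]
```

```bash
python3 -c "
from workcell import env
env.hand_in();print(env.get_state()['clock'])"
```

```text
the job is handed in; nothing more can be done
the job is handed in; nothing more can be done
```

All four parts are on their pads, and I handed the job in at about 40 s of robot time. I placed the large gear, small gear, flange and bearing block in that order, lowering each until it touched the pad before letting go. My last checks put each part within about 1 to 2 mm of its pad centre.

- **Large gear:** it first landed about 2.5 mm off centre because I trusted a wrist-camera reading that was about 2 mm out. I regrasped it after the other parts were down. The edge measurements then showed no inlay strip and an even pad margin, to about 0.5 mm.
- **Small gear:** the last wrist picture and the top camera both put it within about 0.5 mm of centre.
- **Flange:** the wrist picture showed it straight on the pad and centred to about 0.5 mm. A rough top-camera reading of its bore put it 1 to 2 mm off. I went with the sharper wrist view and left it.
- **Bearing block:** it is lined up with the outline and centred lengthwise to about 0.5 mm. It sits about 0.9 mm to one side across its width. I did not correct that.
- **Other items:** the tub, grease tin, wrench and the blue and orange gears looked unchanged from the first top picture, to within image noise.

I used up the 16 viewable pictures before the block was set down. The block's final position, the large gear's correction and the closing checks therefore rest on measured pixel values, not on a picture I looked at.

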